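# Stack the amplifier modules on the board pile and snap the keepers shut

### The arm

A 7-joint arm with a two-finger parallel gripper is mounted at the origin on the work surface. World frame = base frame: x ahead of the robot, y to its left, z up, the work surface at z = 0. Lengths are in m, angles in rad, forces in N, time in s.
With the tool pointing down it reaches from about 0.4 to 0.875 m from the base axis. Payload 19.3 kg.
Tool frame: the origin (TCP) lies midway between the tips of the shut fingers; the grasp point (between the pads) lies 19 mm behind it; x points along the fingers, y is the direction in which the jaws open and shut, and the axes are right-handed (so a half turn about x gives the same grasp; the last joint's range is limited). The gripper opens to 85 mm and grips with 20 to 120 N. Pads are 22 mm wide; open, the fingers measure 114 mm over their backs; the gripper's body (76 mm by 85 mm) begins 54 mm behind the grasp point. The pads swing forward as they close: fully open they stand 13 mm farther back than shut.
Start: joints at [1.051, 0.521, -0.036, 1.599, 0.021, 1.021, -0.113], TCP at [0.272, -0.563, 0.231] pointing down, gripper open.
Joint ranges: [-2.91, 2.91], [-0.3, 2.13], [-1.5, 1.42], [0.17, 2.43], [-1.26, 4.41], [0.16, 1.93], [-2.52, 2.52]. Speed limits (rad/s): [1.89, 1.89, 2.39, 2.39, 3.01, 3.01, 3.01].

### API

Orientations are given as [roll, pitch, yaw] about the fixed x, y, z axes, in that order (R = Rz(yaw) Ry(pitch) Rx(roll)).
In Python, from workcell import telemetry, vision, workorder gives the robot as it stands. The module is installed in compiled form; this text tells all that it offers.
- The arm moves only by the tool play_rows, never from a script. Its argument "deltas" is a list of rows, each a list of 7 numbers: the shift along the world's x, y, z in mm, then the turn, a rotation vector about the world's x, y, z in degrees, then the finger opening in mm, from 0 to 85.4. In form: [[x, y, z, wx, wy, wz, jaw], ...]. A call has 1 to 8 rows; each row shifts and turns the commanded pose from where the row before left it; what a row does not reach is not made up. A row lasts 1/8 s, in which the tool goes at most 62.5 mm and 10.7 degrees, less where a joint would pass 70% of its speed; a pose out of reach is approached as far as the arm can. A call with a gripper value outside its range is refused whole. The fingers move at their own pace and stop on an object; "grip_force" is the grip in N (left out, the last holds). Time passes only in rows, so rows that do not move let the fingers close. It gives the time, the measured TCP pose, the force and the opening at its end, in the units of the state.
- telemetry.observe(): the state, without advancing time (a new reading comes with each control period).
- vision.grab_frame(name): name is "side" or "top"; returns the picture (480x640x3 uint8, red, green, blue); there is no depth.
- vision.camera_info(name): a dict with "mtx" (3x3 intrinsics, pixels), "rvec" (rotation vector, rad) and "tvec" (3), from world to camera coordinates, as OpenCV has them. Camera axes: x right, y down, z forward; pixel columns grow to the right and rows downward; lengths in m; the calibration is good to about 2 mm. A picture is of the moment at which its call begins. camera_info takes no time and is no camera call.
- workorder.job_done(): hands the job in, once; it reports no verdict.
The state is a dict: "clock": time; "qpos": joint angles; "qd": joint speeds; "joint_efforts": joint torques, N m; "position": TCP position; "tool_rot": TCP orientation; "force": force on the tool from outside, world axes, zero at the start; "moment": the same for the moment, N m; "grip_width": finger opening in m.
Only numpy, scipy, OpenCV 4.12 (cv2) and the standard library are available. Lean on these libraries where they do the work, as an engineer would, in place of code of your own. Each camera call takes 0.05 s, during which the arm holds its last target. There are 200 camera calls.

### The job

Pack the finished amplifier modules: one at a time, lower every loose module gently, without dropping or ramming it, onto the middle of the pile of bare boards in the cradle, the next ones on top of one another, in one squared-up stack with their long sides running from end wall to end wall. When all are stacked, press both hinged keeper covers down until they snap and stay shut. Leave the pot, the meter and the bottle alone.

Things in the scene. Friction and masses are not known exactly. Their poses are not given: they have to be found in the camera images.
- cradle: stacking cradle, fixed: plywood base 130 (x) x 244 (y) x 12 mm, with upright aluminium end walls 12 mm thick across its +y and -y ends, inner faces 220 mm apart, tops 155 mm above the bench; open towards its own +x and -x. A tipping weight sticks out 25 mm from each wall's outer face. Origin: centre of the underside, on the bench. Place and angle vary.
- base_centre (a point): centre of the cradle base's upper face, 12 mm above the bench, hidden under the pile: a squared, fixed pile of bare green circuit boards, 124 (x) x 160 (y) mm, centred here. The height of the pile's top is not given: anywhere from 18 to 38 mm above the bench, different each time.
- cover_left (a joint): angle (rad) of the keeper cover on the +y wall: aluminium flap 110 mm wide (cradle x), 70 mm from hinge to free edge, 5 mm thick, underside on the hinge line (cradle y = +110 mm, 155 mm up, along x). 1.0 = open, leaning in over the cradle, free edge about 215 mm up; 0 = shut, level, pointing to the middle. A weight lifts it open.
- cover_right (a joint): the same for the mirror-image cover on the -y wall (hinge at cradle y = -110 mm).
- cover_left_edge (a point): middle of the left cover's free edge, on its upper face, 70 mm from the hinge. Pressed down near this edge (about 6 N; more nearer the hinge) to below about 0.25 rad, the cover snaps over its detent (a weight on the wall's outer face tips over) and stays shut by itself.
- cover_right_edge (a point): the same point of the right cover, which works alike.
- mat: flat sheet of cardboard 280 (x) x 310 (y) x 3 mm, fixed to the bench, on which the loose modules lie at the start. Origin: centre of the underside.
- module1_centre (a point): centre (half-way up) of an amplifier module; 3 to 5 identical ones are there. 84 (own x) x 110 (own y) mm, 31 mm high in all: black rim 14 mm deep, aluminium plate 5 mm, and on top in the middle a finned heat-sink rib 30 (x) x 60 (y) x 12 mm high, to be gripped across its 30 mm. About 0.2 kg. Either way round is the same.
- module2_centre (a point): centre of another such module. The underside of every module is hollow, 44 (x) x 74 (y) mm and 14 mm deep: it drops over the rib of the module below with 7 mm play each way, so each stacked module adds 19 mm.
- module3_centre (a point): centre of another such module (None if absent).
- module4_centre (a point): centre of another such module (None if absent).
- module5_centre (a point): centre of another such module (None if absent). At the start it lies on top of module1, over its rib.
- pot: white plastic pot, 80 mm across, 100 mm high: a bystander, to be left alone. Origin: centre of the underside.
- meter: yellow hand meter 75 x 150 x 35 mm, lying flat: a bystander, to be left alone. Origin: centre of the underside.
- bottle: clear plastic bottle, 60 mm across, 180 mm high: a bystander, to be left alone. Origin: centre of the underside.
Mind the look-alikes: they are no part of the job. What is shaped like the part that bears module5_centre but blue or orange is not meant.

How it is judged:
By the outcome, as a careful person would: the job done as asked, in the order asked, and still so for the second after the job is handed in, with the robot touching nothing.
Of module3, module4, module5 only 1 to 3 are there at a start; the rules pass over those that are not, and their reading is None.
At some moment in a run one of module1, module2, module3, module4, module5 may be knocked a few centimetres aside while the robot is not near it.
It also fails if it takes over 210 s, if anything falls off the work surface, if the arm or the gripper's body presses on something with over 40 N, if the wrist force passes 120 N, or if a joint passes its speed limit or range.

## Working session

There is one attempt and no reset: what is moved stays moved. The work goes in short steps, Python scripts to look and compute and a tool call to move; the robot and the scene stay as the last step left them, time stands still between calls to the robot, and variables do not carry over. Pictures are saved under pics/ and viewed, about 12 in all and at most 16, crops included, and the job is handed in when it is done.

Besides the shell and the picture viewer there is one more tool, called after "Call:" by a JSON object that holds its "name" and its "arguments", one argument or row to a line. play_rows: Moves the arm, as the interface text tells. Its arguments: {"type":"object","properties":{"deltas":{"type":"array","items":{"type":"array","items":{"type":"number"}}},"grip_force":{"type":"number"}},"required":["deltas"]}

```bash
mkdir -p pics; cat > h.py <<'E'
import numpy as np, cv2
from workcell import telemetry, vision, workorder
def cam(n):
    c=vision.camera_info(n); K=np.array(c["mtx"],float); R=cv2.Rodrigues(np.array(c["rvec"],float))[0]; t=np.array(c["tvec"],float).ravel()
    return K,R,t
def ray(n,uv,z):
    K,R,t=cam(n); uv=np.atleast_2d(np.array(uv,float)); d=np.c_[uv,np.ones(len(uv))]@np.linalg.inv(K).T@R; o=-R.T@t
    return o+d*((z-o[2])/d[:,2])[:,None]
def proj(n,p):
    K,R,t=cam(n); q=(np.atleast_2d(np.array(p,float))@R.T+t)@K.T; return q[:,:2]/q[:,2:]
def save(n,f):
    im=vision.grab_frame(n); cv2.imwrite(f,cv2.cvtColor(im,cv2.COLOR_RGB2BGR)); return im
E
python3 - <<'E'
from h import *
save("top","pics/top0.png");save("side","pics/side0.png")
for n in("top","side"):
    K,R,t=cam(n);print(n,K[0,0],K[:2,2],-R.T@t,R[2])
s=telemetry.observe();print(s)
E
```

```text
top 606.078717421238 [326.89797332 238.20283582] [ 0.42742964 -0.1168697   1.26647024] [ 0.09841036  0.02914495 -0.99471904]
side 462.2043307723477 [325.26618983 249.0041249 ] [0.09682324 0.56051522 0.71991415] [ 0.45444416 -0.6441859  -0.61522763]
{'clock': 0.1, 'qpos': array([ 1.05080381,  0.52196147, -0.0363352 ,  1.59991675,  0.02124894,
        1.02110058, -0.11281573]), 'qd': array([-0.00034134, -0.00052566,  0.00041686, -0.00213079,  0.00108289,
        0.00038588,  0.00109784]), 'joint_efforts': array([ 3.47543872e-03, -9.28498793e+01,  1.98359929e+00, -3.70533085e+01,
        1.80895423e-02,  5.38085136e-03, -5.32336526e-05]), 'position': array([ 0.27157527, -0.56259719,  0.23079107]), 'tool_rot': array([-1.46390009,  1.56979622,  2.12749008]), 'force': array([ 0.62303232, -0.55419186,  0.12702035]), 'moment': array([-0.00885172, -0.04323655, -0.00528493]), 'grip_width': 0.0853203314119028}
```

View pics/top0.png

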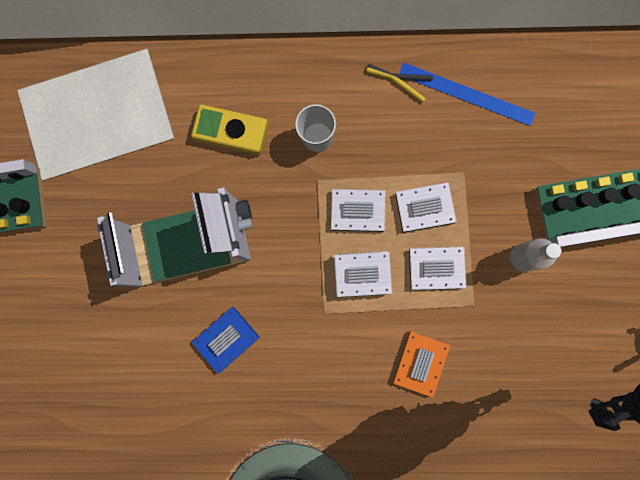

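View pics/side0.png

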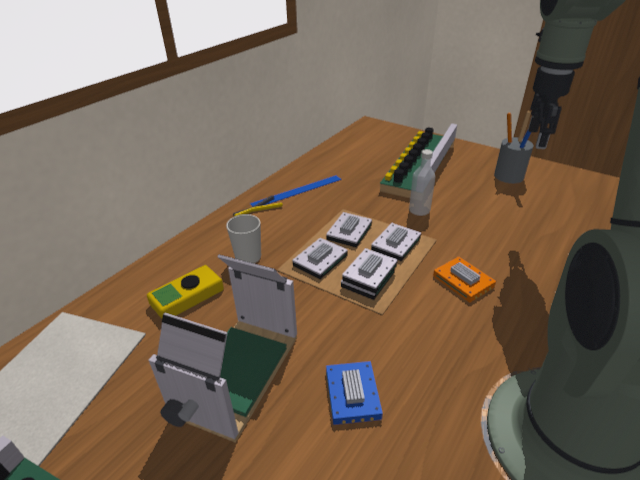

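The top view shows four white modules on the mat at about (358,211), (426,207), (362,274) and (437,268). The one at (362,274) looks doubled in the side view at (369,265), so there are five in all. The cradle is at about (175,240) in the top view. The blue module (225,340) and the orange one (421,363) are look-alikes: they lie off the mat and are the wrong colour. I'll measure and enlarge to confirm.

```bash
cat > mods.py <<'E'
from h import *
def modules(im, zs=None, roi=(300,490,160,325)):
    hsv=cv2.cvtColor(im,cv2.COLOR_RGB2HSV); a,b,c,d=roi
    m=((hsv[...,1]<45)&(hsv[...,2]>150)).astype(np.uint8); k=np.zeros_like(m);k[c:d,a:b]=m[c:d,a:b]
    k=cv2.morphologyEx(k,cv2.MORPH_CLOSE,np.ones((7,7)))
    out=[]
    for q in cv2.findContours(k,cv2.RETR_EXTERNAL,cv2.CHAIN_APPROX_NONE)[0]:
        if cv2.contourArea(q)<1000: continue
        for z in (.022,.041):
            p=ray("top",q[:,0],z)[:,:2]*1000
            (cx,cy),(w,h),ang=cv2.minAreaRect(p.astype(np.float32))
            if w<h: w,h,ang=h,w,ang-90
            out.append((q[:,0].mean(0).round(0),z,cx,cy,w,h,((ang+90)%180)-90))  # ang: long axis from world x
    return out
if __name__=="__main__":
    im=cv2.cvtColor(cv2.imread("pics/top0.png"),cv2.COLOR_BGR2RGB)
    for o in modules(im): print(o[0],o[1],np.round(o[2:],1))
    a=cv2.imread("pics/top0.png")[160:320,70:270]; b=cv2.imread("pics/side0.png")[250:450,140:300]; c=cv2.imread("pics/side0.png")[205:315,270:440]
    d=cv2.imread("pics/top0.png")[165:315,310:480]
    f=lambda x,w,h:cv2.resize(x,(w,h),interpolation=cv2.INTER_CUBIC)
    cv2.imwrite("pics/crop1.png",np.vstack([np.hstack([f(a,400,320),f(d,362,320)]),np.hstack([f(b,224,280),f(c,433,280),np.zeros((280,105,3),np.uint8)])]))
E
python3 mods.py
```

```text
[363. 274.] 0.022 [ 477.  -153.2  113.2   87.3  -87. ]
[363. 274.] 0.041 [ 476.3 -152.6  111.5   85.9  -87. ]
[438. 268.] 0.022 [ 487.5 -306.3  111.3   84.7  -88.8]
[438. 268.] 0.041 [ 486.5 -303.4  109.6   83.4  -88.8]
[358. 210.] 0.022 [ 609.6 -145.   110.8   84.5   87.7]
[358. 210.] 0.041 [ 606.8 -144.5  109.1   83.2   87.7]
[426. 207.] 0.022 [ 614.2 -285.   110.6   84.3  -80.3]
[426. 207.] 0.041 [ 611.3 -282.4  108.9   83.   -80.3]
```

View pics/crop1.png

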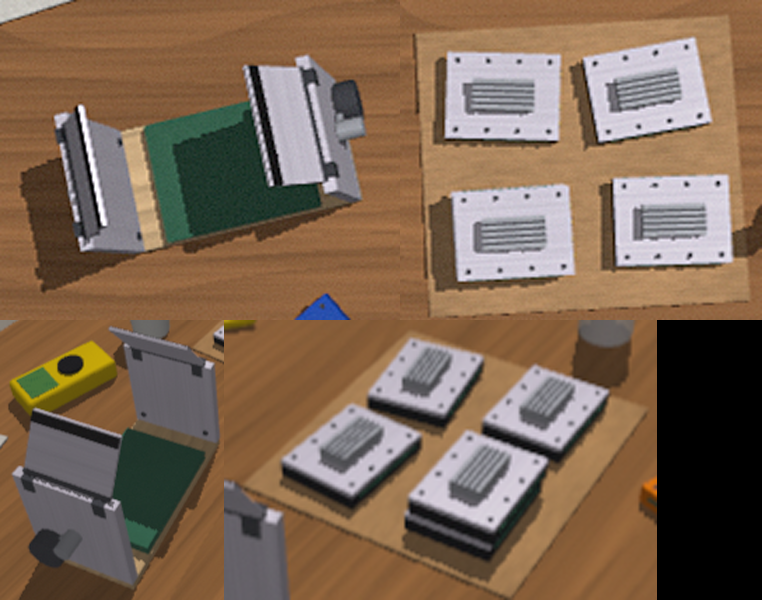

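The crops confirm four white modules plus one stacked at the lower left, and the cradle with both covers open. The cradle's wall-top corners in the top view are about (98,218), (110,285), (226,188) and (250,259).

```bash
python3 - <<'E'
from h import *
im=cv2.imread("pics/top0.png")
c=lambda x,y:(70+x/2-.25,160+y/2-.25)
P=[c(57,117),c(80,250),c(312,57),c(360,198)]
w=ray("top",P,.155)*1000
print(w.round(1))
print([np.linalg.norm(w[i]-w[j]).round(1) for i,j in((0,1),(2,3),(0,2),(1,3))])
print("centre",w.mean(0)); d=(w[0]+w[1]-w[2]-w[3])[:2];print("y-axis ang",np.degrees(np.arctan2(d[1],d[0])))
hsv=cv2.cvtColor(im,cv2.COLOR_BGR2HSV)
m=((hsv[...,0]>65)&(hsv[...,0]<95)&(hsv[...,1]>80)).astype(np.uint8);k=np.zeros_like(m);k[190:300,120:250]=m[190:300,120:250]
q=max(cv2.findContours(k,cv2.RETR_EXTERNAL,cv2.CHAIN_APPROX_NONE)[0],key=cv2.contourArea)
for z in(.018,.028,.038):
    p=ray("top",q[:,0],z)[:,:2]*1000
    print(z,cv2.minAreaRect(p.astype(np.float32)))
print(cv2.approxPolyDP(q,2,True)[:,0].tolist())
S=cv2.imread("pics/side0.png");hs=cv2.cvtColor(S,cv2.COLOR_BGR2HSV)
m=((hs[...,0]>65)&(hs[...,0]<95)&(hs[...,1]>80)).astype(np.uint8);k=np.zeros_like(m);k[300:430,210:300]=m[300:430,210:300]
q=max(cv2.findContours(k,cv2.RETR_EXTERNAL,cv2.CHAIN_APPROX_NONE)[0],key=cv2.contourArea)
print("side",cv2.approxPolyDP(q,2,True)[:,0].tolist())
E
```

```text
[[579.8 343.4 155. ]
 [455.5 318.2 155. ]
 [633.3 103.9 155. ]
 [500.9  58.4 155. ]]
[np.float64(126.8), np.float64(140.0), np.float64(245.3), np.float64(263.8)]
centre [542.39972085 205.98015536 155.        ]
y-axis ang 101.21114066077283
0.018 ((545.206298828125, 214.70681762695312), (124.37483215332031, 162.96315002441406), 12.979209899902344)
0.028 ((544.2628784179688, 212.05093383789062), (123.37857818603516, 161.65782165527344), 12.979212760925293)
0.038 ((543.319580078125, 209.39511108398438), (122.38233184814453, 160.35252380371094), 12.979215621948242)
[[194, 211], [143, 223], [154, 280], [229, 262], [227, 252], [202, 252]]
side [[231, 328], [228, 331], [221, 376], [227, 379], [234, 411], [240, 411], [245, 415], [285, 345]]
```

```bash
python3 - <<'E'
from h import *
def tri(a,b):
    P=[]
    for n in("top","side"):
        K,R,t=cam(n);P.append(K@np.c_[R,t])
    X=cv2.triangulatePoints(P[0],P[1],np.array(a,float),np.array(b,float));X=(X[:3]/X[3])[:,0]
    print((X*1000).round(1), proj("top",X)-a,proj("side",X)-b)
tri((229,262),(285,345)); tri((154,280),(245,415))
# predicted outline for pose
import itertools
for cx,cy,yaw in((.5435,.210,13),(.5435,.207,13)):
  c,s=np.cos(np.radians(yaw)),np.sin(np.radians(yaw))
  for n in("top","side"):
    for z,hx,hy in((.155,.065,.122),(.0,.065,.122),(.028,.062,.080)):
        p=[[cx+c*x-s*y,cy+s*x+c*y,z] for x,y in((hx,hy),(-hx,hy),(hx,-hy),(-hx,-hy))]
        print(cx,cy,n,z,proj(n,p).round(0).tolist())
E
python3 - <<'E'
import cv2,numpy as np
a=cv2.imread("pics/top0.png")[175:300,85:260]; b=cv2.imread("pics/side0.png")[320:440,140:300]
f=lambda x,k:cv2.resize(x,None,fx=k,fy=k,interpolation=cv2.INTER_CUBIC)
A=f(a,4.5)[:300*2];cv2.imwrite("pics/crop2.png",A); cv2.imwrite("pics/crop3.png",f(b,5))
E
```

```text
[503.9 122.5  22.9] [[-0.15361714 -0.2367228 ]] [[0.51191548 0.06829816]]
[467.7 278.4  20.5] [[0.04078858 0.05845682]] [[-0.14839239 -0.02260248]]
0.5435 0.21 top 0.155 [[98.0, 218.0], [112.0, 286.0], [225.0, 188.0], [240.0, 255.0]]
0.5435 0.21 top 0.0 [[128.0, 228.0], [140.0, 288.0], [239.0, 201.0], [253.0, 260.0]]
0.5435 0.21 top 0.028 [[143.0, 223.0], [155.0, 281.0], [218.0, 205.0], [231.0, 263.0]]
0.5435 0.21 side 0.155 [[151.0, 360.0], [225.0, 386.0], [233.0, 264.0], [295.0, 280.0]]
0.5435 0.21 side 0.0 [[173.0, 417.0], [238.0, 443.0], [243.0, 320.0], [299.0, 337.0]]
0.5435 0.21 side 0.028 [[185.0, 389.0], [247.0, 411.0], [232.0, 325.0], [288.0, 342.0]]
0.5435 0.207 top 0.155 [[100.0, 218.0], [113.0, 286.0], [226.0, 188.0], [242.0, 255.0]]
0.5435 0.207 top 0.0 [[129.0, 228.0], [141.0, 288.0], [241.0, 201.0], [254.0, 260.0]]
0.5435 0.207 top 0.028 [[144.0, 223.0], [156.0, 281.0], [219.0, 205.0], [232.0, 263.0]]
0.5435 0.207 side 0.155 [[153.0, 359.0], [226.0, 384.0], [234.0, 263.0], [296.0, 279.0]]
0.5435 0.207 side 0.0 [[174.0, 416.0], [240.0, 441.0], [244.0, 319.0], [300.0, 336.0]]
0.5435 0.207 side 0.028 [[187.0, 387.0], [248.0, 410.0], [233.0, 325.0], [289.0, 342.0]]
```

View pics/crop2.png

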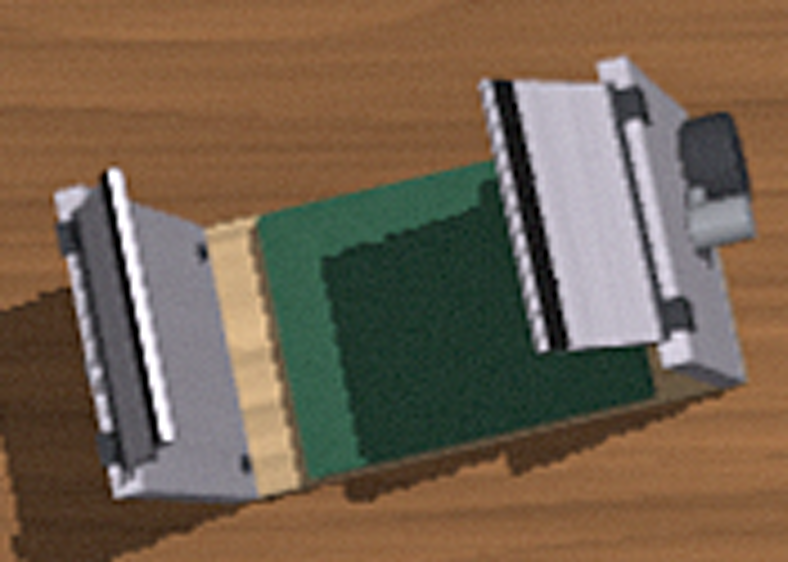

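View pics/crop3.png

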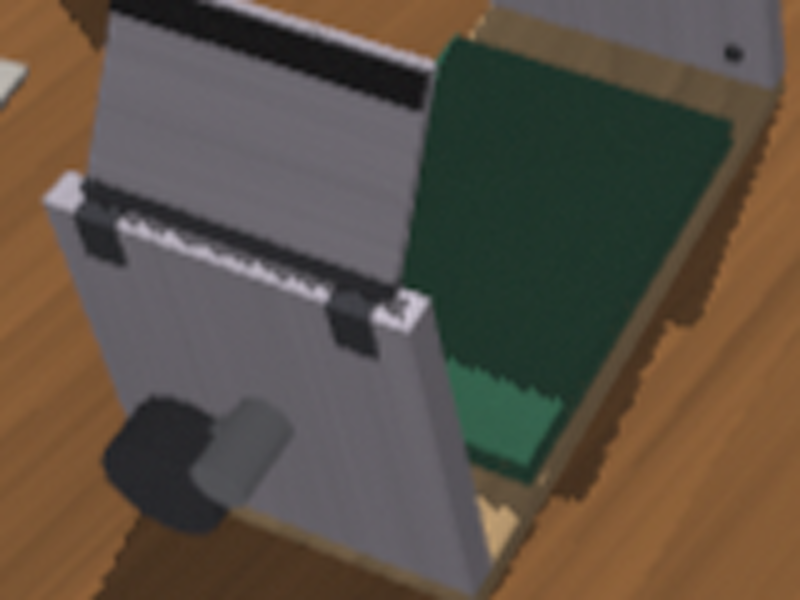

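```bash
python3 - <<'E'
from h import *
def tri(a,b):
    P=[]
    for n in("top","side"):
        K,R,t=cam(n);P.append(K@np.c_[R,t])
    X=cv2.triangulatePoints(P[0],P[1],np.array(a,float),np.array(b,float));X=(X[:3]/X[3])[:,0]*1000
    return X
a=tri((153,281),(245.8,412.8)); b=tri((230.2,263),(286.4,344.8))
print(a,b,np.linalg.norm(a-b)); d=a-b; th=np.arctan2(d[1],d[0]); print(np.degrees(th)-90)
m=(a+b)/2; print("centre",m[:2]+62*np.array([np.sin(th),-np.cos(th)]))
# wall corners
w=ray("top",[(97.2,217.2),(110.6,285.4),(224.6,187.9)],.155)*1000
print(w); d=(w[0]-w[2])[:2];print(np.linalg.norm(d),np.linalg.norm(w[0]-w[1]),np.degrees(np.arctan2(d[1],d[0]))-90, "centre",(w[1]+w[2])/2)
# pile +y edge line & -x edge at z=.022
e=ray("top",[(85+258/4.5,175+215/4.5),(85+305/4.5,175+480/4.5),(85+655/4.5,175+398/4.5)],.022)*1000
print(e,np.linalg.norm(e[0]-e[1]),np.linalg.norm(e[1]-e[2]),"centre",(e[0]+e[2])/2,[np.degrees(np.arctan2(*(e[i]-e[j])[1::-1])) for i,j in((0,1),(1,2))])
E
```

```text
[465.36123507 277.86416453  28.47910666] [501.97333198 120.19633177  22.47062909] 161.97435886187606
13.07298518487248
centre [544.06041244 213.05415556]
[[581.82863176 345.40485266 155.        ]
 [454.28308536 316.62014866 155.        ]
 [634.02929071 106.10551319 155.        ]]
244.92668835256302 130.75330049598585 12.305706048936145 centre [544.15618803 211.36283092 155.        ]
[[587.354583   304.97293002  22.        ]
 [464.38976989 280.5112732   22.        ]
 [500.44453794 119.1295616   22.        ]] 125.37431122640267 165.3602223599114 centre [543.89956047 212.05124581  22.        ] [np.float64(11.251091288604288), np.float64(102.5938057217083)]
```

```bash
cat >> h.py <<'E'
from scipy.spatial.transform import Rotation as Ro
def goto(x,y,z,ang):
    """print what is left to a target: mm, jaw axis angle deg (mod 180), and level correction"""
    s=telemetry.observe(); R=Ro.from_euler("xyz",s["tool_rot"]).as_matrix(); j=R[:,1]; ja=np.degrees(np.arctan2(j[1],j[0]))
    da=(ang-ja+90)%180-90
    a=np.radians(ja+da); T=np.c_[[0,0,-1],[np.cos(a),np.sin(a),0],np.cross([0,0,-1],[np.cos(a),np.sin(a),0])]
    rv=np.degrees(Ro.from_matrix(T@R.T).as_rotvec())
    print("t",round(s["clock"],2),"pos",(s["position"]*1000).round(1),"tilt",R[:,0].round(3),"jaw",ja.round(1),"F",s["force"].round(1),"w",round(s["grip_width"]*1000,1),"q6",s["qpos"][6].round(2))
    print("  left",(np.array([x,y,z])-s["position"]*1000).round(1),"rot",rv.round(2))
E
python3 -c "
from h import *
goto(476.5,-152.5,110,3)
goto(476.5,-152.5,110,93)"
```

```text
t 0.1 pos [ 271.6 -562.6  230.8] tilt [-0.001  0.001 -1.   ] jaw -64.2 F [ 0.6 -0.6  0.1] w 85.3 q6 -0.11
  left [ 204.9  410.1 -120.8] rot [-3.000e-02 -6.000e-02  6.723e+01]
t 0.1 pos [ 271.6 -562.6  230.8] tilt [-0.001  0.001 -1.   ] jaw -64.2 F [ 0.6 -0.6  0.1] w 85.3 q6 -0.11
  left [ 204.9  410.1 -120.8] rot [-5.000e-02 -2.000e-02 -2.277e+01]
```

Call:
{"name": "play_rows", "arguments": {
  "deltas": [
    [17,34,0,0,0,6,60],
    [25,50,0,0,0,9,60],
    [25,50,0,0,0,9,60],
    [25,50,0,0,0,9,60],
    [25,50,0,0,0,9,60],
    [25,50,0,0,0,9,60],
    [25,50,0,0,0,9,60],
    [20,40,0,0,0,6,60]
  ],
  "grip_force": 40
}}

```text
clock: 1.1
position: [0.4593, -0.1867, 0.2313]
tool_rot: [3.071, 1.571, 1.537]
force: [0.5, -0.0, 0.6]
grip_width: 0.0601
```

Call:
{"name": "play_rows", "arguments": {
  "deltas": [
    [18,36,0,0,0,1,60],
    [0,0,-20,0,0,0,60],
    [0,0,-40,0,0,0,60],
    [0,0,-40,0,0,0,60],
    [0,0,-20,0,0,0,60],
    [0,0,0,0,0,0,60]
  ]
}}

```text
clock: 1.85
position: [0.4759, -0.1525, 0.1101]
tool_rot: [-1.934, 1.568, 2.827]
force: [0.7, -0.6, 0.5]
grip_width: 0.0601
```

```bash
python3 -c "
from h import *
goto(476.5,-152.5,44,3)
save('side','pics/side1.png')"
```

```text
t 1.85 pos [ 475.9 -152.5  110.1] tilt [-0.003  0.001 -1.   ] jaw 2.8 F [ 0.7 -0.6  0.5] w 60.1 q6 -0.05
  left [  0.6   0.  -66.1] rot [-0.05 -0.16  0.21]
```

Call:
{"name": "play_rows", "arguments": {
  "deltas": [
    [0.6,0,-25,0,0,0,45],
    [0,0,-25,0,0,0,45],
    [0,0,-12,0,0,0,45],
    [0,0,-4,0,0,0,45],
    [0,0,0,0,0,0,45]
  ]
}}

```text
clock: 2.52
position: [0.4777, -0.1529, 0.0459]
tool_rot: [1.177, 1.57, -0.345]
force: [-0.1, 0.1, 0.5]
grip_width: 0.0447
```

Call:
{"name": "play_rows", "arguments": {
  "deltas": [
    [0,0,0,0,0,0,32],
    [0,0,0,0,0,0,20],
    [0,0,0,0,0,0,20],
    [0,0,0,0,0,0,20]
  ],
  "grip_force": 40
}}

```text
clock: 3.02
position: [0.4775, -0.153, 0.0461]
tool_rot: [0.852, 1.57, -0.67]
force: [-3.1, 0.8, 11.6]
grip_width: 0.0283
```

Call:
{"name": "play_rows", "arguments": {
  "deltas": [
    [0,0,2,0,0,0,20],
    [0,0,4,0,0,0,20],
    [0,0,8,0,0,0,20],
    [0,0,16,0,0,0,20],
    [0,0,0,0,0,0,20]
  ]
}}

```text
clock: 3.65
position: [0.4781, -0.1531, 0.0768]
tool_rot: [1.236, 1.568, -0.287]
force: [-0.3, -0.5, -1.4]
grip_width: 0.0283
```

```bash
python3 - <<'E'
from h import *
goto(544,212,270,12.6)
S=save('side','pics/side2.png')
p=proj("side",[.4775,-.153,.06])[0].astype(int);print(p)
c=cv2.cvtColor(S,cv2.COLOR_RGB2BGR)[p[1]-100:p[1]+80,p[0]-110:p[0]+110];cv2.imwrite("pics/crop4.png",cv2.resize(c,None,fx=3,fy=3,interpolation=cv2.INTER_CUBIC))
E
```

```text
t 3.65 pos [ 478.1 -153.1   76.8] tilt [ 0.002 -0.001 -1.   ] jaw 2.8 F [-0.3 -0.5 -1.4] w 28.3 q6 -0.09
  left [ 65.9 365.1 193.2] rot [0.03 0.13 9.85]
[370 260]
```

View pics/crop4.png

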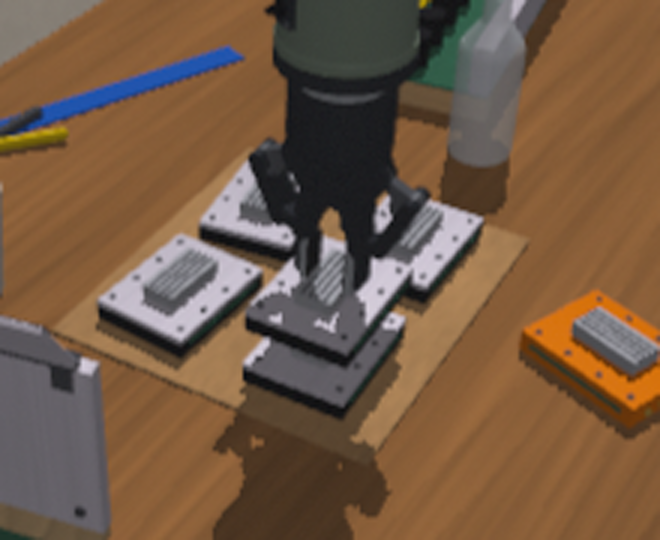

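The fingers hold the top module by its rib, and it has lifted clear of the one below, which stayed at crop (320,375). I'll carry it over.

Call:
{"name": "play_rows", "arguments": {
  "deltas": [
    [0,0,15,0,0,0,20],
    [0,0,30,0,0,0,20],
    [0,0,40,0,0,0,20],
    [0,0,45,0,0,1,20],
    [0,10,40,0,0,1,20],
    [5,25,25,0,0,1,20],
    [7,40,0,0,0,1,20],
    [9,45,0,0,0,1,20]
  ]
}}

```text
clock: 4.7
position: [0.4982, -0.032, 0.2713]
tool_rot: [0.934, 1.57, -0.502]
force: [1.1, -0.2, -1.7]
grip_width: 0.0287
```

Call:
{"name": "play_rows", "arguments": {
  "deltas": [
    [9,50,0,0,0,1,20],
    [9,50,0,0,0,1,20],
    [9,50,0,0,0,1,20],
    [9,45,0,0,0,1,20],
    [6,30,0,0,0,1,20],
    [3,15,0,0,0,0,20],
    [0,5,0,0,0,0,20],
    [0,0,0,0,0,0,20]
  ]
}}

```text
clock: 5.7
position: [0.5433, 0.2113, 0.2704]
tool_rot: [-0.362, 1.57, -1.711]
force: [-0.5, -1.3, -2.2]
grip_width: 0.0285
```

```bash
python3 -c "
from h import *
goto(544,212,270,12.6)
save('top','pics/top2.png');save('side','pics/side3.png')"
```

```text
t 5.7 pos [543.3 211.3 270.4] tilt [-0.    -0.001 -1.   ] jaw 12.7 F [-0.5 -1.3 -2.2] w 28.5 q6 -0.5
  left [ 0.7  0.7 -0.4] rot [ 0.03 -0.   -0.12]
```

Call:
{"name": "play_rows", "arguments": {
  "deltas": [
    [0.7,0.7,-15,0,0,0,20],
    [0,0,-30,0,0,0,20],
    [0,0,-35,0,0,0,20],
    [0,0,-35,0,0,0,20],
    [0,0,-30,0,0,0,20],
    [0,0,-15,0,0,0,20],
    [0,0,0,0,0,0,20]
  ]
}}

```text
clock: 6.68
position: [0.5436, 0.2126, 0.1095]
tool_rot: [-1.478, 1.569, -2.826]
force: [-0.0, 0.0, -0.4]
grip_width: 0.0286
```

```bash
python3 - <<'E'
from h import *
goto(544,212,70,12.6)
S=save('side','pics/side4.png');T=save('top','pics/top4.png')
f=lambda x,w,h:cv2.cvtColor(cv2.resize(x,(w,h),interpolation=cv2.INTER_CUBIC),cv2.COLOR_RGB2BGR)
cv2.imwrite("pics/crop5.png",np.hstack([f(S[200:450,120:320],400,500),f(T[150:320,70:270],400,340) if 0 else f(T[150:350,70:230],400,500)]))
E
```

```text
t 6.67 pos [543.6 212.6 109.5] tilt [-0.001 -0.    -1.   ] jaw 12.8 F [-0.   0.  -0.4] w 28.6 q6 -0.62
  left [  0.4  -0.6 -39.5] rot [ 0.03 -0.08 -0.17]
```

View pics/crop5.png

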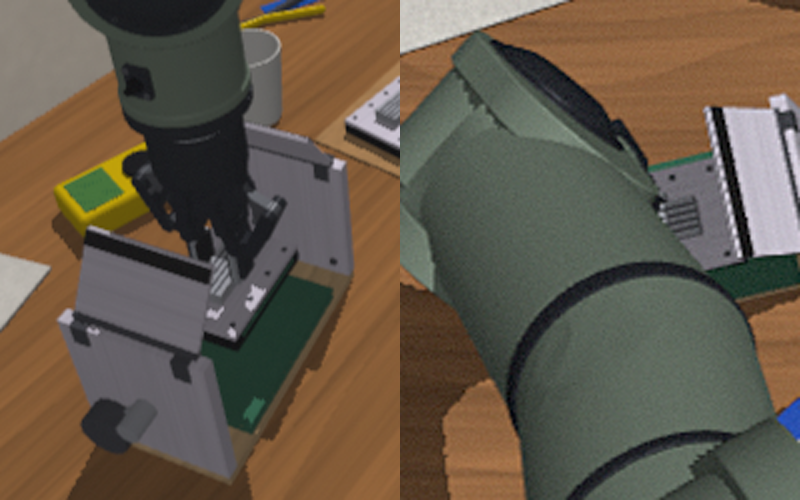

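Call:
{"name": "play_rows", "arguments": {
  "deltas": [
    [0.4,-0.6,-10,0,0,0,20],
    [0,0,-14,0,0,0,20],
    [0,0,-10,0,0,0,20],
    [0,0,-5,0,0,0,20],
    [0,0,-1,0,0,0,20],
    [0,0,0,0,0,0,20]
  ]
}}

```text
clock: 7.52
position: [0.5445, 0.2124, 0.0705]
tool_rot: [1.843, 1.571, 0.495]
force: [0.8, -0.1, -2.0]
grip_width: 0.0289
```

```bash
python3 - <<'E'
from h import *
goto(544,212,60,12.6)
S=save('side','pics/side5.png')
cv2.imwrite("pics/crop6.png",cv2.cvtColor(cv2.resize(S[170:450,120:320],(571,800)) if 0 else cv2.resize(S[150:450,100:340],(480,600),interpolation=cv2.INTER_CUBIC),cv2.COLOR_RGB2BGR))
E
```

```text
t 7.53 pos [544.5 212.4  70.5] tilt [ 0.  0. -1.] jaw 12.8 F [ 0.8 -0.1 -2. ] w 28.9 q6 -0.66
  left [ -0.5  -0.4 -10.5] rot [-0.01  0.01 -0.17]
```

View pics/crop6.png

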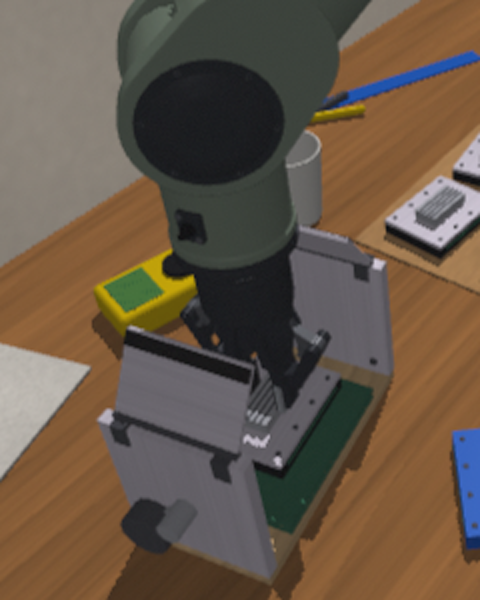

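The wrist stays clear of both covers, so I'll lower slowly and watch the force.

Call:
{"name": "play_rows", "arguments": {
  "deltas": [
    [-0.5,-0.4,-3,0,0,-0.2,20],
    [0,0,-3,0,0,0,20],
    [0,0,-3,0,0,0,20],
    [0,0,-2,0,0,0,20],
    [0,0,0,0,0,0,20]
  ]
}}

```text
clock: 8.2
position: [0.5438, 0.2118, 0.0591]
tool_rot: [-1.408, 1.57, -2.759]
force: [0.4, -0.2, -3.3]
grip_width: 0.0288
```

Call:
{"name": "play_rows", "arguments": {
  "deltas": [
    [0,0,-1.5,0,0,0,20],
    [0,0,-1.5,0,0,0,20],
    [0,0,-1,0,0,0,20],
    [0,0,-1,0,0,0,20]
  ]
}}

```text
clock: 8.7
position: [0.5439, 0.2118, 0.0542]
tool_rot: [-2.216, 1.571, 2.716]
force: [0.1, -0.4, -1.3]
grip_width: 0.0287
```

Call:
{"name": "play_rows", "arguments": {
  "deltas": [
    [0,0,-1,0,0,0,20],
    [0,0,-1,0,0,0,20],
    [0,0,-1,0,0,0,20],
    [0,0,0,0,0,0,20]
  ]
}}

```text
clock: 9.2
position: [0.5439, 0.2118, 0.0513]
tool_rot: [-0.891, 1.571, -2.242]
force: [0.0, -0.4, -2.0]
grip_width: 0.0283
```

Call:
{"name": "play_rows", "arguments": {
  "deltas": [
    [0,0,-1,0,0,0,20],
    [0,0,-1,0,0,0,20],
    [0,0,0,0,0,0,20]
  ]
}}

```text
clock: 9.57
position: [0.544, 0.2119, 0.051]
tool_rot: [0.798, 1.57, -0.553]
force: [-11.4, -5.6, 34.1]
grip_width: 0.0285
```

Contact came at TCP z ≈ 51.2, with about 20 N/mm stiffness. I'll back off the preload, then release.

Call:
{"name": "play_rows", "arguments": {
  "deltas": [
    [0,0,-0.2,0,0,0,20],
    [0,0,1.6,0,0,0,20],
    [0,0,0,0,0,0,20]
  ]
}}

```text
clock: 9.95
position: [0.5441, 0.2119, 0.0511]
tool_rot: [1.571, 1.57, 0.22]
force: [-1.9, -1.8, 11.9]
grip_width: 0.0285
```

Call:
{"name": "play_rows", "arguments": {
  "deltas": [
    [0,0,0.5,0,0,0,20],
    [0,0,0,0,0,0,34],
    [0,0,0,0,0,0,50],
    [0,0,0,0,0,0,50],
    [0,0,5,0,0,0,50],
    [0,0,15,0,0,0,50]
  ]
}}

```text
clock: 10.7
position: [0.5436, 0.2118, 0.0715]
tool_rot: [-1.464, 1.57, -2.816]
force: [-0.5, 0.5, -0.1]
grip_width: 0.05
```

Call:
{"name": "play_rows", "arguments": {
  "deltas": [
    [0,0,25,0,0,0,50],
    [0,0,40,0,0,0,60],
    [0,0,45,0,0,0,60],
    [0,0,45,0,0,0,60],
    [0,-10,40,0,0,0,60],
    [0,-50,10,0,0,0,60],
    [-5,-60,0,0,0,-5,60],
    [-10,-60,0,0,0,-4,60]
  ]
}}

```text
clock: 11.7
position: [0.5285, 0.0302, 0.2774]
tool_rot: [1.569, 1.57, 0.058]
force: [1.4, -0.6, -0.5]
grip_width: 0.06
```

```bash
python3 - <<'E'
from h import *; from mods import modules
goto(477,-153,110,3)
T=save('top','pics/top6.png');S=save('side','pics/side6.png')
for o in modules(T): print(o[0],o[1],np.round(o[2:],1))
f=lambda x,w,h:cv2.cvtColor(cv2.resize(x,(w,h),interpolation=cv2.INTER_CUBIC),cv2.COLOR_RGB2BGR)
cv2.imwrite("pics/crop7.png",np.hstack([f(S[230:450,140:300],400,550),f(T[160:320,70:280],400,305) if 0 else np.vstack([f(T[160:320,70:280],400,305),f(T[160:320,290:500],400,245)])]))
E
```

```text
t 11.7 pos [528.5  30.2 277.4] tilt [ 0.001  0.    -1.   ] jaw 3.4 F [ 1.4 -0.6 -0.5] w 60.0 q6 -0.31
  left [ -51.5 -183.2 -167.4] rot [-0.    0.07 -0.44]
[361. 273.] 0.022 [ 478.  -150.8  110.9   84.6  -86.5]
[361. 273.] 0.041 [ 477.2 -150.3  109.2   83.4  -86.5]
[438. 268.] 0.022 [ 487.4 -306.2  111.2   84.8  -88.7]
[438. 268.] 0.041 [ 486.5 -303.4  109.5   83.5  -88.7]
[358. 210.] 0.022 [ 609.6 -145.   110.8   84.5   87.7]
[358. 210.] 0.041 [ 606.8 -144.5  109.1   83.2   87.7]
[426. 207.] 0.022 [ 613.9 -285.1  110.6   84.8  -80.3]
[426. 207.] 0.041 [ 611.1 -282.5  108.9   83.5  -80.3]
```

View pics/crop7.png

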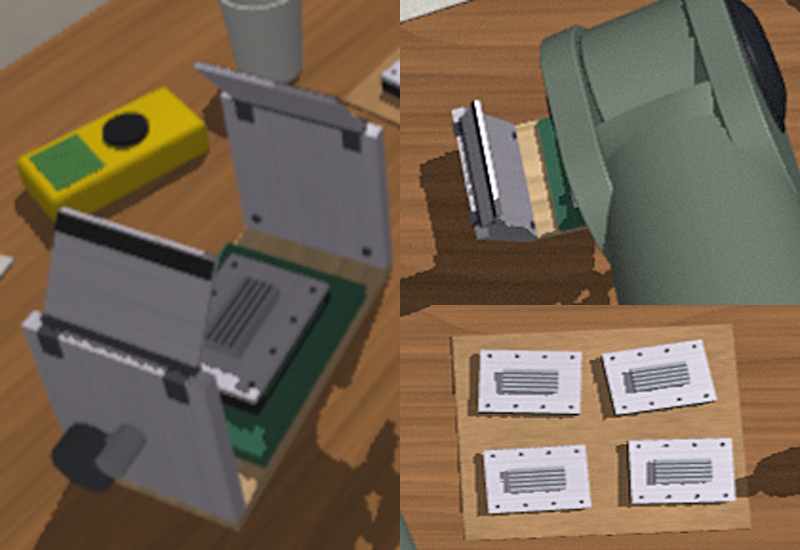

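The first module sits level, centred and squared on the pile, and the four others on the mat have not moved. Next is the module at (478,-151).

Call:
{"name": "play_rows", "arguments": {
  "deltas": [
    [-14,-50,0,0,0,0,60],
    [-14,-50,-20,0,0,0,60],
    [-12,-44,-30,0,0,0,60],
    [-8,-27,-40,0,0,0,60],
    [-2.5,-10,-45,0,0,0,55],
    [0,0,-45,0,0,0,50],
    [0,0,-30,0,0,0,45],
    [0,0,0,0,0,0,45]
  ]
}}

```text
clock: 12.8
position: [0.4777, -0.1487, 0.0656]
tool_rot: [-1.942, 1.568, 2.834]
force: [-0.8, 0.4, 0.6]
grip_width: 0.0451
```

```bash
cat > stk.py <<'E'
from h import *
# rim/plate outline of top stacked module, seen by top camera, plate height z (mm)
import sys
def stack(T,z):
    hsv=cv2.cvtColor(T,cv2.COLOR_RGB2HSV); m=((hsv[...,1]<60)&(hsv[...,2]>50)).astype(np.uint8); k=np.zeros_like(m); 
    c=np.radians(12.6); P=[[.544+np.cos(c)*x-np.sin(c)*y,.212+np.sin(c)*x+np.cos(c)*y,z/1000] for x,y in((.055,.07),(-.055,.07),(-.055,-.07),(.055,-.07))]
    poly=np.zeros_like(m); cv2.fillPoly(poly,[proj("top",P).round().astype(np.int32)],1)
    return m*poly
if __name__=="__main__":
    T=save('top','pics/'+sys.argv[2]); goto(477.5,-151,27,3.5)
    cv2.imwrite("pics/c_"+sys.argv[2],cv2.cvtColor(cv2.resize(T[175:300,85:260],None,fx=4.5,fy=4.5,interpolation=cv2.INTER_CUBIC),cv2.COLOR_RGB2BGR))
E
python3 stk.py 46 t7.png
```

```text
t 12.85 pos [ 478.5 -148.9   66.9] tilt [-0.  0. -1.] jaw 3.6 F [ 1.  -0.1  1.1] w 44.8 q6 -0.12
  left [ -1.   -2.1 -39.9] rot [-0.01 -0.02 -0.1 ]
```

View pics/c_t7.png

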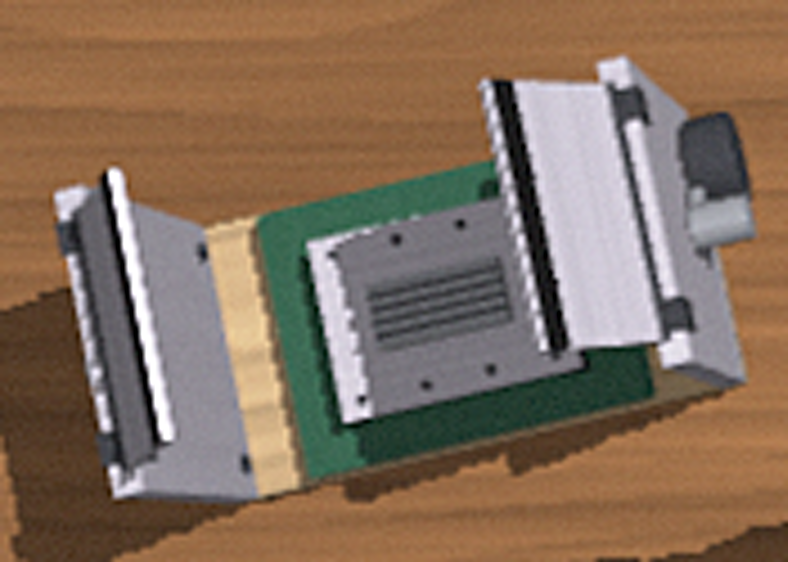

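The placed module's plate corners in this crop are (308,240), (345,422) and (588,368). I'll compare them with the pile's corners.

```bash
python3 - <<'E'
from h import *
c=lambda x,y:(85+(x-1.75)/4.5,175+(y-1.75)/4.5)
for h in (.022,.025,.028):
    e=ray("top",[c(308,240),c(345,422),c(588,368)],h+.019)*1000
    d=lambda a,b:np.degrees(np.arctan2(*(a-b)[1::-1]))
    p=ray("top",[c(258,215),c(305,480),c(655,398)],h)*1000
    print(h,"mod",((e[0]+e[2])/2).round(1),np.linalg.norm(e[0]-e[1]).round(1),np.linalg.norm(e[1]-e[2]).round(1),d(e[0],e[1]).round(1),d(e[1],e[2]).round(1)-90,
     "pile",((p[0]+p[2])/2).round(1),np.linalg.norm(p[0]-p[1]).round(1),np.linalg.norm(p[1]-p[2]).round(1),d(p[0],p[1]).round(1),d(p[1],p[2]).round(1)-90)
E
```

```text
0.022 mod [544.  211.5  41. ] 85.3 113.0 12.6 11.900000000000006 pile [544.7 212.9  22. ] 125.4 165.4 11.3 12.599999999999994
0.025 mod [543.7 210.7  44. ] 85.1 112.7 12.6 11.900000000000006 pile [544.4 212.1  25. ] 125.1 165.0 11.3 12.599999999999994
0.028 mod [543.4 209.9  47. ] 84.9 112.4 12.6 11.900000000000006 pile [544.2 211.3  28. ] 124.8 164.6 11.3 12.599999999999994
```

Call:
{"name": "play_rows", "arguments": {
  "deltas": [
    [-1,-2,-12,0,0,0,45],
    [0,0,-16,0,0,0,45],
    [0,0,-8,0,0,0,45],
    [0,0,-4,0,0,0,45],
    [0,0,0,0,0,0,45]
  ]
}}

```text
clock: 13.48
position: [0.4773, -0.151, 0.026]
tool_rot: [-1.901, 1.57, 2.874]
force: [-0.1, 0.1, 0.1]
grip_width: 0.0452
```

```bash
python3 -c "
from h import *
goto(477.5,-151,27,3.5)"
```

```text
t 13.47 pos [ 477.3 -151.    26. ] tilt [-0.  0. -1.] jaw 3.6 F [-0.1  0.1  0.1] w 45.2 q6 -0.16
  left [0.2 0.  1. ] rot [-0.01 -0.02 -0.08]
```

Module and pile centres agree within about 1.5 mm. Now I'll grip.

Call:
{"name": "play_rows", "arguments": {
  "deltas": [
    [0,0,1.2,0,0,0,36],
    [0,0,0,0,0,0,20],
    [0,0,0,0,0,0,20],
    [0,0,0,0,0,0,20]
  ]
}}

```text
clock: 13.98
position: [0.4777, -0.1512, 0.0281]
tool_rot: [1.054, 1.57, -0.454]
force: [-1.8, 2.3, 9.5]
grip_width: 0.0284
```

Call:
{"name": "play_rows", "arguments": {
  "deltas": [
    [0,0,3,0,0,0,20],
    [0,0,6,0,0,0,20],
    [0,0,12,0,0,0,20],
    [0,0,20,0,0,0,20],
    [0,0,0,0,0,0,20]
  ]
}}

```text
clock: 14.6
position: [0.4782, -0.1515, 0.07]
tool_rot: [1.21, 1.568, -0.299]
force: [-0.1, 0.2, -1.8]
grip_width: 0.0284
```

```bash
python3 -c "
from h import *
goto(544,212,275,12.6)"
```

```text
t 14.6 pos [ 478.2 -151.5   70. ] tilt [ 0.002 -0.001 -1.   ] jaw 3.5 F [-0.1  0.2 -1.8] w 28.4 q6 -0.12
  left [ 65.8 363.5 205. ] rot [0.03 0.14 9.05]
```

Held. The weight reads 1.8 N. I'll carry it over with the same route.

Call:
{"name": "play_rows", "arguments": {
  "deltas": [
    [0,0,20,0,0,0,20],
    [0,0,35,0,0,0,20],
    [0,0,45,0,0,0,20],
    [0,0,45,0,0,1,20],
    [0,10,40,0,0,1,20],
    [5,25,20,0,0,1,20],
    [7,40,0,0,0,1,20],
    [9,45,0,0,0,1,20]
  ]
}}

```text
clock: 15.6
position: [0.4984, -0.0305, 0.2734]
tool_rot: [0.276, 1.57, -1.146]
force: [1.5, -0.0, -2.2]
grip_width: 0.0284
```

Call:
{"name": "play_rows", "arguments": {
  "deltas": [
    [9,50,0,0,0,1,20],
    [9,50,0,0,0,1,20],
    [9,50,0,0,0,1,20],
    [9,45,0,0,0,1,20],
    [6,30,0,0,0,0,20],
    [3,14,0,0,0,0,20],
    [0,4.5,0,0,0,0,20],
    [0,0,0,0,0,0,20]
  ]
}}

```text
clock: 16.6
position: [0.5434, 0.2115, 0.2733]
tool_rot: [-0.582, 1.57, -1.935]
force: [-0.7, -0.1, -0.3]
grip_width: 0.0286
```

```bash
python3 -c "
from h import *
goto(544,212,78,12.6)"
```

```text
t 16.6 pos [543.4 211.5 273.3] tilt [-0.    -0.001 -1.   ] jaw 12.5 F [-0.7 -0.1 -0.3] w 28.6 q6 -0.52
  left [   0.6    0.5 -195.3] rot [ 0.03 -0.01  0.07]
```

Call:
{"name": "play_rows", "arguments": {
  "deltas": [
    [0.3,0.3,-15,0,0,0,20],
    [0,0,-30,0,0,0,20],
    [0,0,-40,0,0,0,20],
    [0,0,-40,0,0,0,20],
    [0,0,-35,0,0,0,20],
    [0,0,-20,0,0,0,20],
    [0,0,-10,0,0,0,20],
    [0,0,-4,0,0,0,20]
  ]
}}

```text
clock: 17.6
position: [0.544, 0.2126, 0.0795]
tool_rot: [1.743, 1.57, 0.391]
force: [-0.5, 0.3, -1.7]
grip_width: 0.0287
```

Call:
{"name": "play_rows", "arguments": {
  "deltas": [
    [0,0,0,0,0,0,20],
    [0,0,-1,0,0,0,20],
    [0,0,-1,0,0,0,20],
    [0,0,-1,0,0,0,20],
    [0,0,0,0,0,0,20]
  ]
}}

```text
clock: 18.23
position: [0.5437, 0.2126, 0.0764]
tool_rot: [-0.998, 1.571, -2.35]
force: [-0.2, -0.3, -1.6]
grip_width: 0.0283
```

```bash
python3 -c "
from h import *
goto(544,212,72,12.6)"
```

```text
t 18.23 pos [543.7 212.6  76.4] tilt [-0. -0. -1.] jaw 12.6 F [-0.2 -0.3 -1.6] w 28.3 q6 -0.68
  left [ 0.3 -0.6 -4.4] rot [ 0.   -0.    0.03]
```

Call:
{"name": "play_rows", "arguments": {
  "deltas": [
    [0.2,-0.5,-1,0,0,0,20],
    [0,0,-1,0,0,0,20],
    [0,0,-1,0,0,0,20],
    [0,0,-0.7,0,0,0,20],
    [0,0,0,0,0,0,20]
  ]
}}

```text
clock: 18.85
position: [0.5439, 0.2122, 0.0726]
tool_rot: [-1.635, 1.571, -2.986]
force: [0.2, 0.4, -1.4]
grip_width: 0.0287
```

Call:
{"name": "play_rows", "arguments": {
  "deltas": [
    [0,0,-0.6,0,0,0,20],
    [0,0,-0.4,0,0,0,20],
    [0,0,0,0,0,0,20]
  ]
}}

```text
clock: 19.23
position: [0.5439, 0.2122, 0.0717]
tool_rot: [-1.534, 1.571, -2.885]
force: [-0.1, 0.7, -2.2]
grip_width: 0.0286
```

Call:
{"name": "play_rows", "arguments": {
  "deltas": [
    [0,0,-0.5,0,0,0,20],
    [0,0,-0.4,0,0,0,20],
    [0,0,0,0,0,0,20]
  ]
}}

```text
clock: 19.6
position: [0.5439, 0.2122, 0.0711]
tool_rot: [0.677, 1.571, -0.675]
force: [-2.0, -1.1, 4.5]
grip_width: 0.0282
```

Call:
{"name": "play_rows", "arguments": {
  "deltas": [
    [0,0,-0.4,0,0,0,20],
    [0,0,0,0,0,0,20]
  ]
}}

```text
clock: 19.85
position: [0.544, 0.2122, 0.071]
tool_rot: [0.761, 1.57, -0.59]
force: [-3.5, -2.2, 12.0]
grip_width: 0.0285
```

Contact at 71.1 mm matches the seated height expected. I'll release it and rise.

Call:
{"name": "play_rows", "arguments": {
  "deltas": [
    [0,0,0.6,0,0,0,20],
    [0,0,0,0,0,0,34],
    [0,0,0,0,0,0,50],
    [0,0,0,0,0,0,50],
    [0,0,5,0,0,0,50],
    [0,0,15,0,0,0,50]
  ]
}}

```text
clock: 20.6
position: [0.5436, 0.2121, 0.0913]
tool_rot: [-1.479, 1.57, -2.83]
force: [-0.1, 0.7, 0.2]
grip_width: 0.0497
```

Call:
{"name": "play_rows", "arguments": {
  "deltas": [
    [0,0,25,0,0,0,50],
    [0,0,40,0,0,0,50],
    [0,0,45,0,0,0,50],
    [0,0,45,0,0,0,50],
    [0,-10,25,0,0,-1,50],
    [0,-50,5,0,0,-2,50],
    [5,-60,0,0,0,-3,50],
    [5,-60,0,0,0,-4,50]
  ]
}}

```text
clock: 21.6
position: [0.5537, 0.0305, 0.2774]
tool_rot: [1.573, 1.569, 0.045]
force: [2.0, 0.1, -0.4]
grip_width: 0.05
```

```bash
python3 - <<'E'
from h import *; from mods import modules
goto(609.6,-145,66,-2.3)
T=save('top','pics/top8.png');S=save('side','pics/side8.png')
for o in modules(T):
    if o[1]<.03: print(o[0],np.round(o[2:],1))
E
```

```text
t 21.6 pos [553.7  30.5 277.4] tilt [ 0.001  0.    -1.   ] jaw 2.5 F [ 2.   0.1 -0.4] w 50.0 q6 -0.34
  left [  55.9 -175.5 -211.4] rot [-0.    0.08 -4.79]
[438. 268.] [ 487.5 -306.3  111.3   84.7  -88.8]
[358. 210.] [ 609.6 -145.   110.8   84.5   87.7]
[426. 207.] [ 613.9 -285.   110.7   84.8  -80.3]
```

Call:
{"name": "play_rows", "arguments": {
  "deltas": [
    [15,-48,0,0,0,-1,50],
    [15,-48,-10,0,0,-1,50],
    [13,-42,-30,0,0,-1,50],
    [9,-26,-40,0,0,-1,50],
    [3,-10,-45,0,0,-1,50],
    [0,0,-45,0,0,0,50],
    [0,0,-30,0,0,0,45],
    [0,0,-10,0,0,0,45]
  ]
}}

```text
clock: 22.7
position: [0.6084, -0.1416, 0.0653]
tool_rot: [-1.886, 1.569, 2.784]
force: [-0.9, -0.5, 0.9]
grip_width: 0.045
```

Call:
{"name": "play_rows", "arguments": {
  "deltas": [
    [0,0,0,0,0,0,45]
  ]
}}

```text
clock: 22.82
position: [0.6092, -0.1418, 0.0668]
tool_rot: [1.813, 1.57, 0.2]
force: [-0.1, -0.6, 1.1]
grip_width: 0.0449
```

```bash
python3 - <<'E'
from h import *
goto(609.6,-145,27.5,-2.3)
T=save('top','pics/top9.png');S=save('side','pics/side9.png')
f=lambda x,w,h:cv2.cvtColor(cv2.resize(x,(w,h),interpolation=cv2.INTER_CUBIC),cv2.COLOR_RGB2BGR)
cv2.imwrite("pics/crop9.png",np.hstack([f(S[210:450,140:440],500,400),f(T[170:300,80:260],300,217) if 0 else np.vstack([f(T[170:300,80:260],300,217),np.zeros((183,300,3),np.uint8)])]))
E
```

```text
t 22.82 pos [ 609.2 -141.8   66.8] tilt [ 0.  0. -1.] jaw -2.4 F [-0.1 -0.6  1.1] w 44.9 q6 -0.24
  left [  0.4  -3.2 -39.3] rot [-0.    0.02  0.13]
```

View pics/crop9.png

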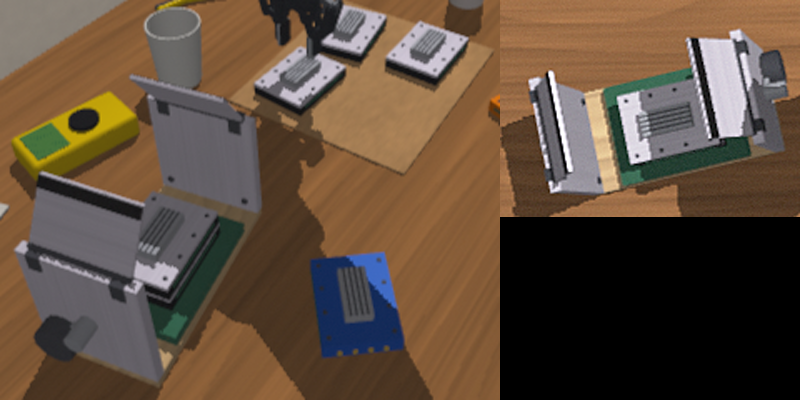

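The two stacked modules are nested and level, and the gripper hovers over the third.

Call:
{"name": "play_rows", "arguments": {
  "deltas": [
    [0.4,-3,-12,0,0,0,45],
    [0,0,-15,0,0,0,45],
    [0,0,-8,0,0,0,45],
    [0,0,-4,0,0,0,45],
    [0,0,0,0,0,0,45]
  ]
}}

```text
clock: 23.55
position: [0.6092, -0.1447, 0.0267]
tool_rot: [-1.903, 1.57, 2.767]
force: [0.5, -0.4, -0.4]
grip_width: 0.0449
```

```bash
python3 -c "
from h import *
goto(609.6,-145,27.5,-2.3)"
```

```text
t 23.55 pos [ 609.2 -144.7   26.7] tilt [-0.  0. -1.] jaw -2.4 F [ 0.5 -0.4 -0.4] w 44.9 q6 -0.26
  left [ 0.4 -0.3  0.8] rot [-0.01 -0.02  0.12]
```

Call:
{"name": "play_rows", "arguments": {
  "deltas": [
    [0,0,0,0,0,0,36],
    [0,0,0,0,0,0,20],
    [0,0,0,0,0,0,20],
    [0,0,0,0,0,0,20]
  ]
}}

```text
clock: 24.05
position: [0.6096, -0.1448, 0.0276]
tool_rot: [1.324, 1.57, -0.289]
force: [-0.9, 0.8, 6.9]
grip_width: 0.0283
```

Call:
{"name": "play_rows", "arguments": {
  "deltas": [
    [0,0,3,0,0,0,20],
    [0,0,6,0,0,0,20],
    [0,0,12,0,0,0,20],
    [0,0,20,0,0,0,20],
    [0,0,0,0,0,0,20]
  ]
}}

```text
clock: 24.68
position: [0.6104, -0.1451, 0.0702]
tool_rot: [1.406, 1.568, -0.207]
force: [-0.0, 0.1, -2.8]
grip_width: 0.0285
```

```bash
python3 -c "
from h import *
goto(544,212,275,12.6)"
```

```text
t 24.68 pos [ 610.4 -145.1   70.2] tilt [ 0.003 -0.001 -1.   ] jaw -2.4 F [-0.   0.1 -2.8] w 28.5 q6 -0.23
  left [-66.4 357.1 204.8] rot [1.000e-02 1.800e-01 1.505e+01]
```

Call:
{"name": "play_rows", "arguments": {
  "deltas": [
    [0,0,20,0,0,0,20],
    [0,0,35,0,0,0,20],
    [0,0,45,0,0,0,20],
    [0,0,45,0,0,1,20],
    [0,10,40,0,0,1,20],
    [-5,25,20,0,0,2,20],
    [-7,40,0,0,0,2,20],
    [-9,45,0,0,0,2,20]
  ]
}}

```text
clock: 25.68
position: [0.5872, -0.0227, 0.2729]
tool_rot: [-1.883, 1.57, 2.929]
force: [0.3, 1.3, -2.5]
grip_width: 0.0286
```

Call:
{"name": "play_rows", "arguments": {
  "deltas": [
    [-10,50,0,0,0,2,20],
    [-10,50,0,0,0,2,20],
    [-9,50,0,0,0,2,20],
    [-9,40,0,0,0,1,20],
    [-5,29,0,0,0,0,20],
    [-2,13,0,0,0,0,20],
    [0,4,0,0,0,0,20],
    [0,0,0,0,0,0,20]
  ]
}}

```text
clock: 26.68
position: [0.5434, 0.2104, 0.2728]
tool_rot: [-0.715, 1.57, -2.067]
force: [-0.2, 0.2, -2.2]
grip_width: 0.0283
```

```bash
python3 -c "
from h import *
goto(544,212,96,12.6)"
```

```text
t 26.68 pos [543.4 210.4 272.8] tilt [-0.    -0.001 -1.   ] jaw 12.5 F [-0.2  0.2 -2.2] w 28.3 q6 -0.52
  left [   0.6    1.6 -176.8] rot [ 0.03 -0.02  0.06]
```

Call:
{"name": "play_rows", "arguments": {
  "deltas": [
    [0.3,0.8,-15,0,0,0,20],
    [0,0,-30,0,0,0,20],
    [0,0,-40,0,0,0,20],
    [0,0,-40,0,0,0,20],
    [0,0,-30,0,0,0,20],
    [0,0,-15,0,0,0,20],
    [0,0,-6,0,0,0,20],
    [0,0,0,0,0,0,20]
  ]
}}

```text
clock: 27.68
position: [0.5439, 0.212, 0.0973]
tool_rot: [1.78, 1.57, 0.428]
force: [-0.8, 0.1, -2.1]
grip_width: 0.0286
```

```bash
python3 -c "
from h import *
goto(544,212,90,12.6)"
```

```text
t 27.68 pos [543.9 212.   97.3] tilt [ 0.  0. -1.] jaw 12.6 F [-0.8  0.1 -2.1] w 28.6 q6 -0.66
  left [ 0.1  0.  -7.3] rot [-0.01  0.02  0.05]
```

Call:
{"name": "play_rows", "arguments": {
  "deltas": [
    [0,0,-1.5,0,0,0,20],
    [0,0,-1.5,0,0,0,20],
    [0,0,-1,0,0,0,20],
    [0,0,-1,0,0,0,20],
    [0,0,-0.7,0,0,0,20],
    [0,0,0,0,0,0,20]
  ]
}}

```text
clock: 28.42
position: [0.5436, 0.212, 0.0912]
tool_rot: [-1.505, 1.571, -2.856]
force: [-0.5, 0.2, -3.9]
grip_width: 0.0281
```

Call:
{"name": "play_rows", "arguments": {
  "deltas": [
    [0,0,-0.5,0,0,0,20],
    [0,0,-0.5,0,0,0,20],
    [0,0,0,0,0,0,20]
  ]
}}

```text
clock: 28.8
position: [0.5436, 0.212, 0.0902]
tool_rot: [-1.678, 1.571, -3.029]
force: [-0.8, 0.1, -2.4]
grip_width: 0.0285
```

Call:
{"name": "play_rows", "arguments": {
  "deltas": [
    [0,0,-0.4,0,0,0,20],
    [0,0,0,0,0,0,20]
  ]
}}

```text
clock: 29.05
position: [0.5436, 0.212, 0.0899]
tool_rot: [-1.998, 1.571, 2.934]
force: [0.6, -0.4, -2.3]
grip_width: 0.0285
```

Call:
{"name": "play_rows", "arguments": {
  "deltas": [
    [0,0,-0.4,0,0,0,20],
    [0,0,0,0,0,0,20]
  ]
}}

```text
clock: 29.3
position: [0.5437, 0.212, 0.0896]
tool_rot: [1.698, 1.571, 0.346]
force: [-0.6, -1.0, 0.1]
grip_width: 0.0283
```

Call:
{"name": "play_rows", "arguments": {
  "deltas": [
    [0,0,-0.4,0,0,0,20],
    [0,0,0,0,0,0,20]
  ]
}}

```text
clock: 29.55
position: [0.5436, 0.212, 0.0895]
tool_rot: [0.819, 1.57, -0.533]
force: [-2.2, -0.5, 7.5]
grip_width: 0.0285
```

Seated at 89.6 mm, as expected. I'll release it.

Call:
{"name": "play_rows", "arguments": {
  "deltas": [
    [0,0,0.4,0,0,0,20],
    [0,0,0,0,0,0,34],
    [0,0,0,0,0,0,50],
    [0,0,0,0,0,0,50],
    [0,0,5,0,0,0,50],
    [0,0,15,0,0,0,50]
  ]
}}

```text
clock: 30.3
position: [0.5433, 0.2119, 0.1098]
tool_rot: [-1.487, 1.57, -2.838]
force: [0.1, 0.5, -1.0]
grip_width: 0.05
```

Call:
{"name": "play_rows", "arguments": {
  "deltas": [
    [0,0,25,0,0,0,50],
    [0,0,40,0,0,0,50],
    [0,0,45,0,0,0,50],
    [0,0,40,0,0,0,50],
    [0,-10,15,0,0,-1,50],
    [0,-50,0,0,0,-2,50],
    [-5,-60,0,0,0,-3,50],
    [-5,-60,0,0,0,-3,50]
  ]
}}

```text
clock: 31.3
position: [0.5329, 0.0298, 0.2747]
tool_rot: [-0.751, 1.571, -2.262]
force: [1.3, -0.3, 0.3]
grip_width: 0.0499
```

```bash
python3 - <<'E'
from h import *; from mods import modules
goto(487.5,-306,66,1.2)
T=save('top','pics/top10.png');S=save('side','pics/side10.png')
for o in modules(T):
    if o[1]<.03: print(o[0],np.round(o[2:],1))
E
```

```text
t 31.3 pos [532.9  29.8 274.7] tilt [-0. -0. -1.] jaw 3.5 F [ 1.3 -0.3  0.3] w 49.9 q6 -0.33
  left [ -45.4 -335.8 -208.7] rot [ 0.01 -0.01 -2.26]
[438. 268.] [ 487.4 -306.2  111.2   84.8  -88.7]
[426. 207.] [ 614.1 -285.   110.6   84.3  -80.2]
```

Call:
{"name": "play_rows", "arguments": {
  "deltas": [
    [-6,-48,0,0,0,-1,50],
    [-7,-55,0,0,0,-1,50],
    [-8,-58,0,0,0,0,50],
    [-8,-58,-10,0,0,0,50],
    [-7,-50,-20,0,0,0,50],
    [-5,-40,-35,0,0,0,50],
    [-3,-22,-45,0,0,0,50],
    [-1,-6,-45,0,0,0,45]
  ]
}}

```text
clock: 32.4
position: [0.4876, -0.3069, 0.1183]
tool_rot: [-0.442, 1.57, -1.988]
force: [0.8, -0.2, -0.4]
grip_width: 0.0447
```

Call:
{"name": "play_rows", "arguments": {
  "deltas": [
    [0,0,-35,0,0,0,45],
    [0,0,-17,0,0,0,45],
    [0,0,0,0,0,0,45]
  ]
}}

```text
clock: 32.78
position: [0.4884, -0.3048, 0.0673]
tool_rot: [-2.15, 1.57, 2.59]
force: [0.4, -0.3, 0.4]
grip_width: 0.045
```

```bash
python3 -c "
from h import *
goto(487.5,-306.2,27.5,1.2)"
```

```text
t 32.77 pos [ 488.4 -304.8   67.3] tilt [-0.001  0.001 -1.   ] jaw 1.6 F [ 0.4 -0.3  0.4] w 45.0 q6 0.15
  left [ -0.9  -1.4 -39.8] rot [-0.04 -0.06 -0.38]
```

Call:
{"name": "play_rows", "arguments": {
  "deltas": [
    [-1,-1.4,-12,0,0,-0.4,45],
    [0,0,-15,0,0,0,45],
    [0,0,-8,0,0,0,45],
    [0,0,-4.5,0,0,0,45],
    [0,0,0,0,0,0,45]
  ]
}}

```text
clock: 33.4
position: [0.4876, -0.3063, 0.0278]
tool_rot: [-2.236, 1.57, 2.497]
force: [-0.5, -0.7, -0.6]
grip_width: 0.0448
```

Call:
{"name": "play_rows", "arguments": {
  "deltas": [
    [0,0,0,0,0,0,36],
    [0,0,0,0,0,0,20],
    [0,0,0,0,0,0,20],
    [0,0,0,0,0,0,20]
  ]
}}

```text
clock: 33.9
position: [0.4878, -0.3065, 0.0285]
tool_rot: [0.818, 1.57, -0.733]
force: [-1.5, 1.5, 3.8]
grip_width: 0.0286
```

Call:
{"name": "play_rows", "arguments": {
  "deltas": [
    [0,0,3,0,0,0,20],
    [0,0,6,0,0,0,20],
    [0,0,12,0,0,0,20],
    [0,0,20,0,0,0,20],
    [0,0,0,0,0,0,20]
  ]
}}

```text
clock: 34.52
position: [0.4886, -0.307, 0.0712]
tool_rot: [1.019, 1.568, -0.532]
force: [0.6, -0.2, -2.1]
grip_width: 0.0282
```

```bash
python3 -c "
from h import *
goto(544,212,275,12.6)"
```

```text
t 34.52 pos [ 488.6 -307.    71.2] tilt [ 0.003 -0.002 -1.   ] jaw 1.2 F [ 0.6 -0.2 -2.1] w 28.2 q6 0.15
  left [ 55.4 519.  203.8] rot [ 0.08  0.16 11.44]
```

Call:
{"name": "play_rows", "arguments": {
  "deltas": [
    [0,0,20,0,0,0,20],
    [0,0,35,0,0,0,20],
    [0,5,45,0,0,0,20],
    [2,20,45,0,0,1,20],
    [4,35,40,0,0,1,20],
    [5,45,20,0,0,1,20],
    [6,52,0,0,0,1,20],
    [6,55,0,0,0,1,20]
  ]
}}

```text
clock: 35.52
position: [0.5105, -0.0932, 0.2744]
tool_rot: [0.781, 1.57, -0.682]
force: [1.2, -0.5, -2.6]
grip_width: 0.0284
```

Call:
{"name": "play_rows", "arguments": {
  "deltas": [
    [6,55,0,0,0,1,20],
    [6,55,0,0,0,1,20],
    [6,55,0,0,0,1,20],
    [5,50,0,0,0,1,20],
    [4,42,0,0,0,1,20],
    [3,30,0,0,0,1,20],
    [1,13,0,0,0,0,20],
    [0,4,0,0,0,0,20]
  ]
}}

```text
clock: 36.52
position: [0.5415, 0.2095, 0.2738]
tool_rot: [-1.003, 1.57, -2.362]
force: [0.1, -0.3, -2.6]
grip_width: 0.0283
```

```bash
python3 -c "
from h import *
goto(544,212,116,12.6)"
```

```text
t 36.52 pos [541.5 209.5 273.8] tilt [-0. -0. -1.] jaw 12.2 F [ 0.1 -0.3 -2.6] w 28.3 q6 -0.53
  left [   2.5    2.5 -157.8] rot [ 0.02 -0.02  0.43]
```

Call:
{"name": "play_rows", "arguments": {
  "deltas": [
    [1.5,1.5,-15,0,0,0.4,20],
    [0,0,-30,0,0,0,20],
    [0,0,-40,0,0,0,20],
    [0,0,-40,0,0,0,20],
    [0,0,-22,0,0,0,20],
    [0,0,-10,0,0,0,20],
    [0,0,0,0,0,0,20]
  ]
}}

```text
clock: 37.4
position: [0.543, 0.2105, 0.1166]
tool_rot: [-1.338, 1.57, -2.69]
force: [-0.0, 0.2, -2.0]
grip_width: 0.0283
```

```bash
python3 -c "
from h import *
goto(544,212,109.5,12.6)"
```

```text
t 37.4 pos [543.  210.5 116.6] tilt [-0.001 -0.    -1.   ] jaw 12.5 F [-0.   0.2 -2. ] w 28.3 q6 -0.65
  left [ 1.   1.5 -7.1] rot [ 0.02 -0.04  0.06]
```

Call:
{"name": "play_rows", "arguments": {
  "deltas": [
    [0.8,1.5,-1.5,0,0,0,20],
    [0,0,-1.5,0,0,0,20],
    [0,0,-1,0,0,0,20],
    [0,0,-1,0,0,0,20],
    [0,0,-0.7,0,0,0,20],
    [0,0,0,0,0,0,20]
  ]
}}

```text
clock: 38.15
position: [0.5439, 0.2126, 0.1112]
tool_rot: [-1.203, 1.571, -2.554]
force: [-0.2, 0.0, -2.4]
grip_width: 0.0281
```

Call:
{"name": "play_rows", "arguments": {
  "deltas": [
    [0,0,-0.5,0,0,0,20],
    [0,0,-0.4,0,0,0,20],
    [0,0,0,0,0,0,20]
  ]
}}

```text
clock: 38.52
position: [0.5439, 0.2125, 0.1103]
tool_rot: [-1.269, 1.571, -2.62]
force: [0.1, 0.1, -2.2]
grip_width: 0.0281
```

Call:
{"name": "play_rows", "arguments": {
  "deltas": [
    [0,0,-0.4,0,0,0,20],
    [0,0,0,0,0,0,20]
  ]
}}

```text
clock: 38.78
position: [0.5439, 0.2125, 0.1099]
tool_rot: [-1.32, 1.571, -2.671]
force: [-0.0, 0.4, -2.7]
grip_width: 0.0283
```

Call:
{"name": "play_rows", "arguments": {
  "deltas": [
    [0,0,-0.4,0,0,0,20],
    [0,0,-0.3,0,0,0,20],
    [0,0,0,0,0,0,20]
  ]
}}

```text
clock: 39.15
position: [0.5439, 0.2126, 0.1095]
tool_rot: [1.084, 1.571, -0.268]
force: [-1.7, -1.5, 4.6]
grip_width: 0.0282
```

Call:
{"name": "play_rows", "arguments": {
  "deltas": [
    [0,0,-0.3,0,0,0,20],
    [0,0,0,0,0,0,20]
  ]
}}

```text
clock: 39.4
position: [0.544, 0.2126, 0.1094]
tool_rot: [0.99, 1.57, -0.361]
force: [-3.0, -2.6, 10.7]
grip_width: 0.0283
```

Seated at 109.5 mm (109.3 expected). I'll release it and go for the last module.

Call:
{"name": "play_rows", "arguments": {
  "deltas": [
    [0,0,0.5,0,0,0,20],
    [0,0,0,0,0,0,34],
    [0,0,0,0,0,0,50],
    [0,0,0,0,0,0,50],
    [0,0,5,0,0,0,50],
    [0,0,15,0,0,0,50]
  ]
}}

```text
clock: 40.15
position: [0.5436, 0.2125, 0.1298]
tool_rot: [-1.5, 1.57, -2.851]
force: [-0.3, -0.6, -0.2]
grip_width: 0.0499
```

Call:
{"name": "play_rows", "arguments": {
  "deltas": [
    [0,0,25,0,0,0,50],
    [0,0,40,0,0,0,50],
    [0,0,45,0,0,0,50],
    [0,0,25,0,0,0,50],
    [0,-10,10,0,0,0,50],
    [0,-50,0,0,0,0,50],
    [5,-60,0,0,0,-1,50],
    [5,-60,0,0,0,-1,50]
  ]
}}

```text
clock: 41.15
position: [0.5534, 0.03, 0.2742]
tool_rot: [-1.275, 1.57, -2.661]
force: [1.3, 0.4, -1.1]
grip_width: 0.0499
```

```bash
python3 - <<'E'
from h import *; from mods import modules
goto(614,-285,66,9.7)
T=save('top','pics/top11.png');S=save('side','pics/side11.png')
for o in modules(T):
    if o[1]<.03: print(o[0],np.round(o[2:],1))
E
```

```text
t 41.15 pos [553.4  30.  274.2] tilt [-0.001 -0.    -1.   ] jaw 10.5 F [ 1.3  0.4 -1.1] w 49.9 q6 -0.23
  left [  60.6 -315.  -208.2] rot [ 0.02 -0.04 -0.84]
[426. 207.] [ 613.8 -285.   110.7   84.8  -80.2]
```

Call:
{"name": "play_rows", "arguments": {
  "deltas": [
    [9,-48,0,0,0,-0.4,50],
    [10,-55,0,0,0,-0.4,50],
    [11,-58,0,0,0,0,50],
    [11,-55,-10,0,0,0,50],
    [9,-46,-20,0,0,0,50],
    [6,-34,-35,0,0,0,50],
    [4,-16,-45,0,0,0,50],
    [1,-4,-45,0,0,0,45]
  ]
}}

```text
clock: 42.25
position: [0.6139, -0.2854, 0.1175]
tool_rot: [-1.681, 1.57, -3.083]
force: [0.2, 0.3, -0.5]
grip_width: 0.0452
```

Call:
{"name": "play_rows", "arguments": {
  "deltas": [
    [0,0,-35,0,0,0,45],
    [0,0,-17,0,0,0,45],
    [0,0,0,0,0,0,45]
  ]
}}

```text
clock: 42.62
position: [0.6143, -0.2834, 0.0669]
tool_rot: [-2.137, 1.569, 2.746]
force: [0.5, 0.5, 0.9]
grip_width: 0.0448
```

```bash
python3 -c "
from h import *
goto(613.9,-285,27.7,9.7)"
```

```text
t 42.62 pos [ 614.3 -283.4   66.9] tilt [-0.001  0.001 -1.   ] jaw 9.8 F [0.5 0.5 0.9] w 44.8 q6 0.19
  left [ -0.4  -1.6 -39.2] rot [-0.03 -0.08 -0.07]
```

Call:
{"name": "play_rows", "arguments": {
  "deltas": [
    [-0.5,-1.5,-12,0,0,0,45],
    [0,0,-15,0,0,0,45],
    [0,0,-8,0,0,0,45],
    [0,0,-4,0,0,0,45],
    [0,0,0,0,0,0,45]
  ]
}}

```text
clock: 43.25
position: [0.6144, -0.2848, 0.0283]
tool_rot: [-2.322, 1.571, 2.561]
force: [-0.3, 0.2, 0.4]
grip_width: 0.0453
```

Call:
{"name": "play_rows", "arguments": {
  "deltas": [
    [0,0,0,0,0,0,36],
    [0,0,0,0,0,0,20],
    [0,0,0,0,0,0,20],
    [0,0,0,0,0,0,20]
  ]
}}

```text
clock: 43.75
position: [0.6146, -0.285, 0.0291]
tool_rot: [0.785, 1.57, -0.615]
force: [-3.0, 0.8, 6.6]
grip_width: 0.028
```

Call:
{"name": "play_rows", "arguments": {
  "deltas": [
    [0,0,3,0,0,0,20],
    [0,0,6,0,0,0,20],
    [0,0,12,0,0,0,20],
    [0,0,20,0,0,0,20],
    [0,0,0,0,0,0,20]
  ]
}}

```text
clock: 44.38
position: [0.6155, -0.2854, 0.0719]
tool_rot: [0.983, 1.568, -0.417]
force: [-0.0, 0.3, -1.1]
grip_width: 0.0284
```

```bash
python3 -c "
from h import *
goto(544,212,275,12.6)"
```

```text
t 44.38 pos [ 615.5 -285.4   71.9] tilt [ 0.003 -0.001 -1.   ] jaw 9.8 F [-0.   0.3 -1.1] w 28.4 q6 0.19
  left [-71.5 497.4 203.1] rot [0.07 0.17 2.84]
```

Call:
{"name": "play_rows", "arguments": {
  "deltas": [
    [0,0,20,0,0,0,20],
    [0,0,35,0,0,0,20],
    [0,5,45,0,0,0,20],
    [-2,20,45,0,0,0,20],
    [-5,35,40,0,0,0,20],
    [-6,45,20,0,0,0,20],
    [-8,50,0,0,0,0,20],
    [-8,52,0,0,0,0,20]
  ]
}}

```text
clock: 45.38
position: [0.5848, -0.0765, 0.2756]
tool_rot: [0.988, 1.57, -0.412]
force: [1.5, -0.0, -2.3]
grip_width: 0.0285
```

Call:
{"name": "play_rows", "arguments": {
  "deltas": [
    [-8,52,0,0,0,0.6,20],
    [-8,52,0,0,0,0.6,20],
    [-8,52,0,0,0,0.6,20],
    [-7,48,0,0,0,0.5,20],
    [-6,40,0,0,0,0.4,20],
    [-4,30,0,0,0,0,20],
    [-1.5,13,0,0,0,0,20],
    [0,3.5,0,0,0,0,20]
  ]
}}

```text
clock: 46.38
position: [0.5429, 0.2126, 0.2748]
tool_rot: [0.252, 1.57, -1.1]
force: [0.3, -0.8, -2.0]
grip_width: 0.0286
```

```bash
python3 -c "
from h import *
goto(544,212,135,12.6)"
```

```text
t 46.38 pos [542.9 212.6 274.8] tilt [ 0. -0. -1.] jaw 12.5 F [ 0.3 -0.8 -2. ] w 28.6 q6 -0.53
  left [   1.1   -0.6 -139.8] rot [0.02 0.01 0.1 ]
```

Call:
{"name": "play_rows", "arguments": {
  "deltas": [
    [0.3,-1,-15,0,0,0,20],
    [0,0,-30,0,0,0,20],
    [0,0,-40,0,0,0,20],
    [0,0,-32,0,0,0,20],
    [0,0,-16,0,0,0,20],
    [0,0,-6,0,0,0,20],
    [0,0,0,0,0,0,20]
  ]
}}

```text
clock: 47.25
position: [0.5435, 0.2115, 0.1359]
tool_rot: [1.735, 1.57, 0.381]
force: [0.3, 0.2, -2.2]
grip_width: 0.0286
```

```bash
python3 -c "
from h import *
goto(544,212,129.5,12.6)"
```

```text
t 47.25 pos [543.5 211.5 135.9] tilt [ 0.  0. -1.] jaw 12.5 F [ 0.3  0.2 -2.2] w 28.6 q6 -0.64
  left [ 0.5  0.5 -6.4] rot [-0.01  0.02  0.15]
```

Call:
{"name": "play_rows", "arguments": {
  "deltas": [
    [0.4,0.5,-1.5,0,0,0.1,20],
    [0,0,-1.2,0,0,0,20],
    [0,0,-1,0,0,0,20],
    [0,0,-0.8,0,0,0,20],
    [0,0,-0.6,0,0,0,20],
    [0,0,0,0,0,0,20]
  ]
}}

```text
clock: 48.0
position: [0.5436, 0.2121, 0.1303]
tool_rot: [-1.724, 1.571, -3.076]
force: [-0.3, 0.5, -1.9]
grip_width: 0.0285
```

Call:
{"name": "play_rows", "arguments": {
  "deltas": [
    [0,0,-0.5,0,0,0,20],
    [0,0,-0.4,0,0,0,20],
    [0,0,0,0,0,0,20]
  ]
}}

```text
clock: 48.38
position: [0.5436, 0.2121, 0.1295]
tool_rot: [-1.61, 1.571, -2.961]
force: [-0.2, -0.6, -1.6]
grip_width: 0.0285
```

Call:
{"name": "play_rows", "arguments": {
  "deltas": [
    [0,0,-0.4,0,0,0,20],
    [0,0,0,0,0,0,20]
  ]
}}

```text
clock: 48.62
position: [0.5436, 0.2121, 0.1291]
tool_rot: [-0.598, 1.571, -1.949]
force: [0.7, 0.1, -1.1]
grip_width: 0.0282
```

Call:
{"name": "play_rows", "arguments": {
  "deltas": [
    [0,0,-0.4,0,0,0,20],
    [0,0,0,0,0,0,20]
  ]
}}

```text
clock: 48.88
position: [0.5437, 0.2121, 0.129]
tool_rot: [1.083, 1.571, -0.268]
force: [-2.2, -1.6, 4.5]
grip_width: 0.0284
```

Call:
{"name": "play_rows", "arguments": {
  "deltas": [
    [0,0,-0.2,0,0,0,20],
    [0,0,0,0,0,0,20]
  ]
}}

```text
clock: 49.12
position: [0.5437, 0.2121, 0.129]
tool_rot: [0.976, 1.57, -0.375]
force: [-2.4, -2.0, 8.9]
grip_width: 0.0278
```

Seated at 129.0 mm (129.1 expected). I'll release it, rise, shut the jaws and move above the left cover.

Call:
{"name": "play_rows", "arguments": {
  "deltas": [
    [0,0,0.5,0,0,0,20],
    [0,0,0,0,0,0,34],
    [0,0,0,0,0,0,50],
    [0,0,0,0,0,0,50],
    [0,0,5,0,0,0,50],
    [0,0,15,0,0,0,50]
  ]
}}

```text
clock: 49.88
position: [0.5433, 0.212, 0.1493]
tool_rot: [-1.49, 1.57, -2.841]
force: [0.7, 0.3, -0.1]
grip_width: 0.05
```

Call:
{"name": "play_rows", "arguments": {
  "deltas": [
    [0,0,25,0,0,0,50],
    [0,0,40,0,0,0,40],
    [0,0,45,0,0,0,20],
    [0,0,20,0,0,0,0],
    [0,-20,0,0,0,0,0],
    [5,-50,0,0,0,0,0],
    [5,-50,0,0,0,0,0],
    [5,-50,0,0,0,0,0]
  ]
}}

```text
clock: 50.88
position: [0.558, 0.0392, 0.2786]
tool_rot: [-1.255, 1.57, -2.607]
force: [0.5, 0.3, -0.9]
grip_width: 0.0
```

Call:
{"name": "play_rows", "arguments": {
  "deltas": [
    [5,-60,0,0,0,0,0],
    [5,-60,0,0,0,0,0],
    [5,-60,0,0,0,0,0],
    [0,-60,0,0,0,0,0],
    [0,0,0,0,0,0,0]
  ]
}}

```text
clock: 51.5
position: [0.5717, -0.2042, 0.2779]
tool_rot: [-1.246, 1.568, -2.605]
force: [-0.9, 1.1, -1.4]
grip_width: 0.0002
```

```bash
python3 - <<'E'
from h import *; from mods import modules
goto(524,301.5,250,12.6)
T=save('top','pics/top12.png');S=save('side','pics/side12.png')
for o in modules(T): print(o[0],np.round(o[2:],1))
f=lambda x,w,h:cv2.cvtColor(cv2.resize(x,(w,h),interpolation=cv2.INTER_CUBIC),cv2.COLOR_RGB2BGR)
cv2.imwrite("pics/crop12.png",np.hstack([f(S[240:440,140:310],425,500),np.vstack([f(T[170:300,85:260],370,275),f(S[190:320,260:450],370,225)])]))
E
```

```text
t 51.5 pos [ 571.7 -204.2  277.9] tilt [-0.002 -0.001 -1.   ] jaw 12.1 F [-0.9  1.1 -1.4] w 0.2 q6 0.22
  left [-47.7 505.7 -27.9] rot [ 0.07 -0.12  0.47]
```

View pics/crop12.png

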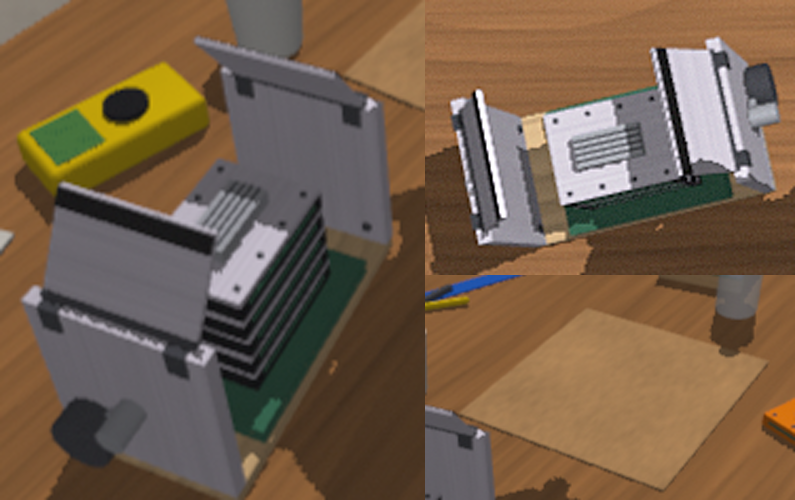

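All five modules stand nested in one squared stack and the mat is empty. Next are the covers, the right one first because it is nearer. The fingertip starts at (564,122.5).

Call:
{"name": "play_rows", "arguments": {
  "deltas": [
    [0,30,0,0,0,0.2,0],
    [-1,50,0,0,0,0.2,0],
    [-2,55,0,0,0,0,0],
    [-2,55,0,0,0,0,0],
    [-2,55,-5,0,0,0,0],
    [-1,45,-13,0,0,0,0],
    [0,28,-15,0,0,0,0],
    [0,8,-10,0,0,0,0]
  ]
}}

```text
clock: 52.6
position: [0.5645, 0.1307, 0.2354]
tool_rot: [-2.355, 1.57, 2.588]
force: [-0.4, -0.6, 0.6]
grip_width: -0.0001
```

Call:
{"name": "play_rows", "arguments": {
  "deltas": [
    [0,0,0,0,0,0,0]
  ]
}}

```text
clock: 52.72
position: [0.565, 0.1281, 0.2355]
tool_rot: [-1.449, 1.57, -2.792]
force: [0.3, 0.0, -0.0]
grip_width: -0.0
```

```bash
python3 -c "
from h import *
goto(564,122.5,210,12.6)"
```

```text
t 52.73 pos [565.  128.1 235.5] tilt [-0.001 -0.    -1.   ] jaw 13.0 F [ 0.3  0.  -0. ] w -0.0 q6 -0.39
  left [ -1.   -5.6 -25.5] rot [ 0.02 -0.07 -0.44]
```

Call:
{"name": "play_rows", "arguments": {
  "deltas": [
    [-1,-6,-6,0,0,-0.4,0],
    [0,0,-10,0,0,0,0],
    [0,0,-6,0,0,0,0],
    [0,0,-3,0,0,0,0],
    [0,0,0,0,0,0,0]
  ]
}}

```text
clock: 53.35
position: [0.5646, 0.1221, 0.2108]
tool_rot: [-1.887, 1.571, 3.045]
force: [-0.0, -0.6, 0.5]
grip_width: 0.0001
```

Call:
{"name": "play_rows", "arguments": {
  "deltas": [
    [-1.4,6.2,-4.5,0,0,0,0],
    [-1.4,6.2,-4.5,0,0,0,0],
    [-1.1,5,-6,0,0,0,0],
    [-1.1,5,-6,0,0,0,0],
    [0,0,0,0,0,0,0]
  ]
}}

```text
clock: 53.98
position: [0.5595, 0.1453, 0.1899]
tool_rot: [2.798, 1.57, 1.447]
force: [0.3, 0.8, 6.4]
grip_width: -0.0
```

```bash
python3 -c "
from h import *
goto(557.6,151.4,175.2,12.6)"
```

```text
t 53.98 pos [559.5 145.3 189.9] tilt [ 0.  0. -1.] jaw 12.6 F [0.3 0.8 6.4] w -0.0 q6 -0.46
  left [ -1.9   6.1 -14.7] rot [-0.02  0.   -0.03]
```

Pressing with 6.4 N, as expected. I'll continue along the arc to the snap.

Call:
{"name": "play_rows", "arguments": {
  "deltas": [
    [-0.8,3.4,-7,0,0,0,0],
    [-0.8,3.4,-7,0,0,0,0],
    [-0.3,1.2,-4.5,0,0,0,0],
    [-0.2,1,-4.5,0,0,0,0],
    [0,0,0,0,0,0,0]
  ]
}}

```text
clock: 54.6
position: [0.5573, 0.1534, 0.1666]
tool_rot: [-1.481, 1.57, -2.833]
force: [0.2, -0.2, -0.4]
grip_width: -0.0
```

```bash
python3 -c "
from h import *
goto(557,154,160,12.6)"
```

```text
t 54.6 pos [557.3 153.4 166.6] tilt [-0.001 -0.    -1.   ] jaw 12.6 F [ 0.2 -0.2 -0.4] w -0.0 q6 -0.5
  left [-0.3  0.6 -6.6] rot [ 0.01 -0.04  0.03]
```

The force has dropped to zero, so the cover has snapped. I'll rise and go to the left cover at (524,301.5).

Call:
{"name": "play_rows", "arguments": {
  "deltas": [
    [0,0,15,0,0,0,0],
    [0,0,30,0,0,0,0],
    [0,0,30,0,0,0,0],
    [-6,28,5,0,0,0,0],
    [-10,45,0,0,0,0,0],
    [-10,45,0,0,0,0,0],
    [-6,25,0,0,0,0,0],
    [-1.5,5,0,0,0,0,0]
  ]
}}

```text
clock: 55.6
position: [0.5233, 0.3033, 0.2481]
tool_rot: [2.459, 1.57, 1.11]
force: [-0.2, -0.7, 0.1]
grip_width: 0.0003
```

Call:
{"name": "play_rows", "arguments": {
  "deltas": [
    [0,0,-5,0,0,0,0],
    [0,0,0,0,0,0,0]
  ]
}}

```text
clock: 55.85
position: [0.5245, 0.3, 0.2418]
tool_rot: [-0.464, 1.57, -1.817]
force: [-0.1, 0.3, -0.4]
grip_width: 0.0
```

```bash
python3 - <<'E'
from h import *
goto(524,301.5,210,12.6)
save('side','pics/side13.png')
E
```

```text
t 55.85 pos [524.5 300.  241.8] tilt [-0.    -0.001 -1.   ] jaw 12.5 F [-0.1  0.3 -0.4] w 0.0 q6 -0.7
  left [ -0.5   1.5 -31.8] rot [ 0.05 -0.01  0.12]
```

Call:
{"name": "play_rows", "arguments": {
  "deltas": [
    [-0.5,1.5,-10,0,0,0,0],
    [0,0,-12,0,0,0,0],
    [0,0,-7,0,0,0,0],
    [0,0,-3,0,0,0,0],
    [0,0,0,0,0,0,0]
  ]
}}

```text
clock: 56.52
position: [0.5235, 0.303, 0.2099]
tool_rot: [-1.381, 1.571, -2.732]
force: [-0.6, 0.1, 0.3]
grip_width: -0.0002
```

Call:
{"name": "play_rows", "arguments": {
  "deltas": [
    [1.4,-6.2,-4.5,0,0,0,0],
    [1.4,-6.2,-4.5,0,0,0,0],
    [1.1,-5,-6,0,0,0,0],
    [1.1,-5,-6,0,0,0,0],
    [0,0,0,0,0,0,0]
  ]
}}

```text
clock: 57.15
position: [0.5289, 0.28, 0.1889]
tool_rot: [1.226, 1.57, -0.126]
force: [0.2, -0.6, 5.8]
grip_width: 0.0002
```

```bash
python3 -c "
from h import *
goto(530.5,272.6,175.2,12.6)"
```

```text
t 57.15 pos [528.9 280.  188.9] tilt [ 0. -0. -1.] jaw 12.5 F [ 0.2 -0.6  5.8] w 0.2 q6 -0.71
  left [  1.6  -7.4 -13.7] rot [0.   0.02 0.07]
```

Call:
{"name": "play_rows", "arguments": {
  "deltas": [
    [0.8,-3.6,-7,0,0,0,0],
    [0.8,-3.6,-7,0,0,0,0],
    [0.3,-1.4,-4.5,0,0,0,0],
    [0.2,-1,-4,0,0,0,0],
    [0,0,0,0,0,0,0]
  ]
}}

```text
clock: 57.78
position: [0.5304, 0.2709, 0.1662]
tool_rot: [-1.429, 1.57, -2.781]
force: [0.2, 1.1, 0.2]
grip_width: -0.0001
```

Call:
{"name": "play_rows", "arguments": {
  "deltas": [
    [0,0,10,0,0,0,0],
    [0,0,25,0,0,0,0],
    [0,0,35,0,0,0,0],
    [0,0,35,0,0,0,0],
    [0,-20,10,0,0,0,0],
    [5,-50,0,0,0,0,0],
    [8,-60,0,0,0,0,0],
    [8,-60,0,0,0,0,0]
  ]
}}

```text
clock: 58.78
position: [0.5517, 0.0794, 0.2826]
tool_rot: [1.403, 1.57, 0.053]
force: [1.1, 0.3, 0.2]
grip_width: 0.0
```

Call:
{"name": "play_rows", "arguments": {
  "deltas": [
    [5,-60,0,0,0,0,0],
    [5,-60,0,0,0,0,0],
    [5,-60,0,0,0,0,0],
    [5,-60,0,0,0,0,0],
    [0,-60,0,0,0,0,0],
    [0,-50,0,0,0,0,0],
    [0,-15,0,0,0,0,0],
    [0,0,0,0,0,0,0]
  ]
}}

```text
clock: 59.78
position: [0.5716, -0.2841, 0.2819]
tool_rot: [2.039, 1.57, 0.686]
force: [0.3, 0.7, -0.0]
grip_width: 0.0004
```

```bash
python3 - <<'E'
from h import *
goto(524,301.5,250,12.6)
T=save('top','pics/top14.png');S=save('side','pics/side14.png')
f=lambda x,w,h:cv2.cvtColor(cv2.resize(x,(w,h),interpolation=cv2.INTER_CUBIC),cv2.COLOR_RGB2BGR)
cv2.imwrite("pics/crop14.png",np.hstack([f(S[230:440,140:310],420,520),f(T[170:300,85:260],380,282) if 0 else np.vstack([f(T[170:300,85:260],380,282),f(T,380,238)])]))
E
```

```text
t 59.77 pos [ 571.6 -284.1  281.9] tilt [ 0.  0. -1.] jaw 12.5 F [ 0.3  0.7 -0. ] w 0.4 q6 0.36
  left [-47.6 585.6 -31.9] rot [-0.02  0.02  0.08]
```

View pics/crop14.png

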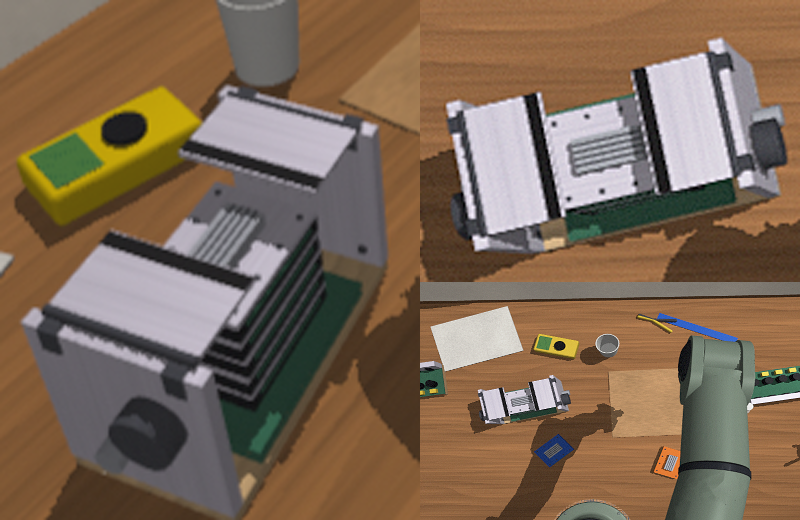

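Both covers are level and shut, with their weights tipped over. The stack is intact, and the pot and meter have not moved. I'll hand in.

```bash
python3 -c "
from h import *
print(workorder.job_done())"
```

```text
the job is handed in; nothing more can be done
None
```

All five loose modules are in one squared-up stack on the pile of bare boards, and both keeper covers are snapped shut. I handed the job in at about 60 s of robot time.

- **Stacking:** I lowered each module in small steps, watching the wrist force, until it touched. Modules 2 to 5 each seated within about 0.5 mm of the height expected from the one below. The first module was pressed to 34 N for a moment before I backed off; later ones stayed at about 12 N or less.
- **Squareness:** The first module lay within about 1.5 mm and 1° of the pile centre as measured in the picture. I checked the others only by eye and by the arm's own position reading.
- **Covers:** I pressed the right cover, then the left. Each took about 6 N, and the force then fell to zero. The last pictures show both level, with their weights tipped over.
- **Bystanders:** The pot and the meter show no change in the last pictures. The arm hid most of the bottle there, so I could not confirm it by sight, but no move went near it.

I never saw a module knocked aside, and no final check failed. The pile height came out at 20 to 28 mm from the images and about 27 mm from contact, so I went by contact.

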